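# Lay out a lamp-stand kit: block in the fence corner, dried pillars off the safety hooks

## Robot

A 6-joint arm with a two-finger parallel gripper is mounted at the origin on a cart in front of the work surface, level with it; the furniture and walls round the work are solid. World frame = base frame: x ahead of the robot, y to its left, z up, the work surface at z = 0. Lengths are in m, angles in rad, forces in N, time in s.
With the tool pointing down it reaches from about 0.375 to 0.975 m from the base axis. Payload 3.8 kg.
Tool frame: the origin (TCP) lies on the centre line of the jaws, within the pads' length; the fingertips stand 8 mm ahead of it and the grasp point (between the pads) lies 11 mm behind it; z points along the fingers, y is the direction in which the jaws open and shut (so a half turn about z gives the same grasp; the last joint's range is limited). The gripper opens to 85 mm and grips with 20 to 120 N. Pads are 22 mm wide; open, the fingers measure 114 mm over their backs; the gripper's body (76 mm by 85 mm) begins 54 mm behind the grasp point. The pads swing forward as they close: fully open they stand 13 mm farther back than shut.
Start: joints at [-1.143, 0.264, 1.604, -0, 1.274, -0.037], TCP at [0.303, -0.603, 0.239] pointing down, gripper open.
Joint ranges: [-2.63, 2.63], [-0.94, 2.18], [0.31, 2.57], [-1.31, 4.45], [0, 2.66], [-2.55, 2.55]. Speed limits (rad/s): [2.57, 2.57, 3.14, 3.14, 3.14, 3.14].

## Interface

Orientations are given as a rotation vector (axis times angle).
In Python, from workcell import * gives the robot as it stands.
- The arm moves only by the tool play_rows, never from a script. Its arguments are lists of equal length, an entry for each row: "slide": the shift along the tool's x, y, z in cm, a list of three; "delta_rot": the turn, a rotation vector about the tool's x, y, z in rad, a list of three. In form: {"slide": [[x, y, z], ...], "delta_rot": [[wx, wy, wz], ...]}. A call has 1 to 12 rows; each row is the pose to reach, as a shift and turn from the pose measured when the call began, along the tool's axes at that moment; what a row does not reach only later rows make up. A row lasts 1/12 s, in which the tool goes at most 41.7 mm and 7.16 degrees, less where a joint would pass 70% of its speed; a pose out of reach is approached as far as the arm can. A call with a gripper value outside its range is refused whole. "hand" is the opening, from 0 (shut) to 1 (fully open), set as the call begins (left out, the last holds). The fingers move at their own pace and stop on an object; "force" is the grip in N (left out, the last holds). Time passes only in rows, so rows that repeat a pose let the fingers close. It gives the time, the measured TCP pose, the force and the opening at its end, in the units of the state.
- read_state(): the state, without advancing time (a new reading comes with each control period).
- read_camera(name): name is "scene" or "top" or "wrist"; returns a dict with "image" (384x512x3 uint8, red, green, blue), "depth" (384x512 float32, m along the optical axis (not along the pixel's ray), 0 where there is no reading), "fovy" (degrees; the focal length in pixels is half the picture's height over the tangent of half this angle, whatever the lens; pixels are square), "cx", "cy" (the principal point, pixels), "world_from_camera" (4x4, takes a point from camera to world coordinates); the wrist camera has in their place "hand_eye" (4x4, takes a point from camera to tool coordinates, whose origin is the TCP and whose axes are the flange's). Camera axes: x right, y up, looking along -z (the intrinsics and any distortion apply to the point x, -y, -z); pixel columns grow to the right and rows downward; lengths in m; the calibration is good to about 2 mm. The wrist camera is an equidistant fisheye: a pixel r from the principal point sees the ray r / f radians off the axis. A picture is of the moment at which its call begins: read the wrist's pose just before it.
- finish_job(): hands the job in, once; it reports no verdict.
Trained networks look in a picture, given as the dict that the camera call returned (one of the last four; its "shot" number tells which), for a name from the list of things; names that differ only in an ending like _2 or _b are one class to them, and where a whole thing is asked for, a point or a joint stands for the part that bears it (a point fixed in the world has none). Each returns a list of dicts, best first, with "conf" (0 to 1); they miss things now and then, are a little off and sometimes report something else, mostly with a low value. They report only what shows in the picture. A call takes as long as a camera call. They do not tell look-alikes from the thing itself.
- spot_in(target, picture): "bbox" ([centre column, centre row, width, height] in pixels, round what is visible of it).
- landmark_of(target, picture): "at" ([column, row] in pixels: a listed point, or the origin of a listed thing).
The state is a dict: "time": time; "q": joint angles; "joint_vel": joint speeds; "joint_torque": joint torques, N m; "tool_pos": TCP position; "tcp_rot": TCP orientation; "wrist_force": force on the tool from outside, world axes, zero at the start; "torque": the same for the moment, N m; "width": opening from 0.0 (shut) to 1.0 (fully open).
Only numpy, scipy, OpenCV 4.12 (cv2) and the standard library are available. Lean on these libraries where they do the work, as an engineer would, in place of code of your own. Each camera call takes 0.05 s, during which the arm holds its last target.

## Task

Lay out the next lamp-stand kit on the assembly plate. First push the pine base block square and flush into the fence corner, its long side along the far rail. Then take each lacquered pillar off the drying rack, pressing the hook's sprung keeper back with the pillar's own bar before lifting it off, and stand every pillar upright and steady on a white pad of its own without tipping one over; leave the other things on the bench alone, and the block must still be home in its corner at the end.

Things in the scene. Friction and masses are not known exactly. Their poses are not given: they have to be found in the camera images.
- plate: grey assembly plate 290 x 330 x 12 mm, fixed on the bench. Origin: centre of its underside; x points away from the robot's side, y left, z up. Two aluminium rails, 22 mm high above the plate, 16 mm thick, along its far edge (inner face x = +129 mm) and its left edge (inner face y = +149 mm) make the fence corner
- corner (a point): the fence corner: where the inner faces of both rails meet, on the plate's top; axes as the plate
- base_block: pine block 45 (its x) x 110 (its y) x 36 mm (z) with a small drilled hole, 0.16 kg, lying loose on the plate. Origin: centre of its underside. Home in the corner its 110 mm side lies along the far rail and a 45 mm end along the left rail: its origin is then at x = 106.5, y = 94 mm in the plate's frame, turned as the plate or half a turn from it
- rack: grey drying rack, fixed: base 150 x 350 mm, 17 mm high at its edges, three posts 225 mm high along its far side, each with a yellow hook 16 mm wide that points to the robot's side. Origin: centre of its underside; x points away from the robot's side, y left, z up
- pad_1 (a point): centre of a round white pad with a blue rim, 52 mm across, painted on the plate's top, one of three in a row along its near side, 115 mm apart (pad_1 at the right, pad_3 at the left)
- pad_2 (a point): centre of a round white pad with a blue rim, 52 mm across, painted on the plate's top, one of three in a row along its near side, 115 mm apart (pad_1 at the right, pad_3 at the left)
- pad_3 (a point): centre of a round white pad with a blue rim, 52 mm across, painted on the plate's top, one of three in a row along its near side, 115 mm apart (pad_1 at the right, pad_3 at the left)
- hook_1 (a point): right hook's seat: where a hung bar's centre rests; axes as the rack. In this frame, all three hooks, mm: bowl floor from z = -14 to -5; front wall's inner face x = -6, outer face -14; a fixed nose on it reaches back over the bar to x = +5, z = +9 to +16, so a straight lift is blocked. The red keeper's face is at x = +7, its top z = +24. Post's front x = +47, its top z = +20
- hook_2 (a point): middle hook's seat, as hook_1. Way out for the bar's centre, from this seat: back (+x) against the keeper to x = 11 to 17 mm, up past the nose to z = 24 to 38 mm with the keeper still pressed (any higher, the bail's foot meets the hook from below), then off forward (-x) over the nose and clear
- hook_3 (a point): left hook's seat, as hook_1
- keeper_1 (a joint): sprung red keeper of the right hook, rad: 0 shut, grows as its top swings back from the nose, about 0.6 when the bar just clears the nose, stop at 1.0. Pivot 12 mm below and 11 mm behind the seat. Takes 2 to 7 N at the bar; springs shut by itself
- keeper_2 (a joint): sprung red keeper of the middle hook, rad: 0 shut, grows as its top swings back from the nose, about 0.6 when the bar just clears the nose, stop at 1.0. Pivot 12 mm below and 11 mm behind the seat. Takes 2 to 7 N at the bar; springs shut by itself
- keeper_3 (a joint): sprung red keeper of the left hook, rad: 0 shut, grows as its top swings back from the nose, about 0.6 when the bar just clears the nose, stop at 1.0. Pivot 12 mm below and 11 mm behind the seat. Takes 2 to 7 N at the bar; springs shut by itself
- pillar_1: green pillar, 0.32 kg, 161 mm high, foot 38 mm across; may be absent; hangs on the right hook. Origin: centre of the foot's underside; z up its axis, y along the cross bar. On top a rigid steel bail: two flat straps 14 mm wide (x), outer faces at y = +-28 mm, z = 90 to 161; between them a round bar 10 mm thick, centre at z = 156; foot strap z = 90 to 96
- pillar_2: the same pillar, on the middle hook; may be absent. A hung pillar can be gripped from above by the outer faces of its straps, a finger each side of the hook (56 mm wide)
- pillar_3: the same pillar, on the left hook; may be absent
- sanding_block: cork sanding block 60x100x32 mm, a bystander lying on the bench. Origin: centre of its underside
- grey_box: small grey box 62x102x34 mm, a bystander lying on the bench. Origin: centre of its underside
- masking_tape: roll of masking tape 96 mm across, 25 mm high, a bystander lying on the bench. Origin: centre of its underside
Things that resemble listed ones, but are neither listed nor needed, are in the scene too. Leave any blue look-alike of the base_block alone.

How it is judged:
On the way:
1. the base block is flush against both rails of the fence corner (x of base_block in the frame of plate above 0.1035 m and y of base_block in the frame of plate above 0.091 m and angle between the x axis of base_block and the x axis of plate, either way round below 0.03 rad and angle between base_block's own z axis and vertical below 0.05 rad), for 0.2 s.
At the end, for the whole second after the job is handed in: the block is within 3 mm of both rails and square to them within 0.03 rad, and every pillar present stands on the plate, upright within 0.05 rad and at rest, its axis within 14 mm of a pad's centre (all of step 1 and linear speed of base_block below 0.01 m/s and (horizontal distance between pillar_1 and pad_1 below 0.014 m or horizontal distance between pillar_1 and pad_2 below 0.014 m or horizontal distance between pillar_1 and pad_3 below 0.014 m) and angle between each of pillar_1, pillar_2, pillar_3's own z axis and vertical below 0.05 rad and z of pillar_1 in the frame of plate between 0.008 and 0.016 m and linear speed of each of pillar_1, pillar_2, pillar_3 below 0.02 m/s and angular speed of each of pillar_1, pillar_2, pillar_3 below 0.1 rad/s and (horizontal distance between pillar_2 and pad_1 below 0.014 m or horizontal distance between pillar_2 and pad_2 below 0.014 m or horizontal distance between pillar_2 and pad_3 below 0.014 m) and z of pillar_2 in the frame of plate between 0.008 and 0.016 m and (horizontal distance between pillar_3 and pad_1 below 0.014 m or horizontal distance between pillar_3 and pad_2 below 0.014 m or horizontal distance between pillar_3 and pad_3 below 0.014 m) and z of pillar_3 in the frame of plate between 0.008 and 0.016 m); the robot touches nothing.
It fails at once if a pillar is tipped over (more than 0.7 rad from upright) (angle between any of pillar_1, pillar_2, pillar_3's own z axis and vertical above 0.7 rad).
It fails at once if a bystander (sanding block, grey box, masking tape) is moved more than 3 cm (distance of any of sanding_block, grey_box, masking_tape from where it was at the start of the episode above 0.03 m).
Of pillar_1, pillar_2, pillar_3 only 2 to 3 are there at a start; the rules pass over those that are not, and their reading is None.
At some moment in a run one of base_block may be knocked a few centimetres aside while the robot is not near it.
It also fails if it takes over 210 s, if anything falls off the work surface, if the arm or the gripper's body presses on something with over 40 N, if the wrist force passes 120 N, or if a joint passes its speed limit or range.

## Working session

There is one attempt and no reset: what is moved stays moved. The work goes in short steps, Python scripts to look and compute and a tool call to move; the robot and the scene stay as the last step left them, time stands still between calls to the robot, and variables do not carry over. Pictures are saved under pics/ and viewed, and the job is handed in when it is done.

Besides the shell and the picture viewer there is one more tool, called after ">>>" as name(argument=value, ...) on one line, values as JSON. play_rows: Moves the arm, as the interface text tells. Its arguments: {"type":"object","properties":{"slide":{"type":"array"},"delta_rot":{"type":"array"},"hand":{"type":"number"},"force":{"type":"number"}},"required":["slide","delta_rot"]}

```bash
mkdir -p pics; ls; cat > h.py <<'E'
from workcell import *
import numpy as np, cv2
from scipy.spatial.transform import Rotation as R
def save(p,n): cv2.imwrite('pics/'+n+'.png',cv2.cvtColor(p['image'],cv2.COLOR_RGB2BGR))
def f(p): return p['image'].shape[0]/2/np.tan(np.radians(p['fovy'])/2)
def px2w(p,u,v,z=None):
    T=p['world_from_camera'];F=f(p)
    d=np.array([(u-p['cx'])/F,-(v-p['cy'])/F,-1.])
    if z is None:
        dep=p['depth'][int(round(v)),int(round(u))]; return (T@np.r_[d*dep,1])[:3]
    dw=T[:3,:3]@d; o=T[:3,3]; return o+dw*(z-o[2])/dw[2]
def cloud(p):
    h,w=p['depth'].shape;u,v=np.meshgrid(np.arange(w),np.arange(h));F=f(p);d=p['depth']
    c=np.stack([(u-p['cx'])/F*d,-(v-p['cy'])/F*d,-d],-1)
    T=p['world_from_camera'];return c@T[:3,:3].T+T[:3,3]
E
python3 - <<'E'
from h import *
s=read_state();print({k:np.round(v,3) for k,v in s.items()})
for n in('scene','top','wrist'):
    p=read_camera(n);save(p,n+'0');print(n,{k:(np.round(v,4).tolist() if not np.isscalar(v) else v) for k,v in p.items() if k not in('image','depth')})
    if n=='wrist':continue
    for t in ['plate','corner','base_block','rack','pad_1','hook_1','pillar_1','sanding_block','grey_box','masking_tape']:
        for r in landmark_of(t,p)[:5]:
            print(t,np.round(r['at'],1),round(r['conf'],2),np.round(px2w(p,*r['at']),3))
E
```

```text
pics
{'time': np.float64(0.0), 'q': array([-1.143,  0.265,  1.605,  0.   ,  1.274, -0.037]), 'joint_vel': array([ 0.   , -0.   , -0.001,  0.   , -0.   ,  0.   ]), 'joint_torque': array([ 0.0000e+00, -5.1511e+01, -3.6732e+01,  0.0000e+00,  1.3000e-02,
        0.0000e+00]), 'tool_pos': array([ 0.302, -0.603,  0.238]), 'tcp_rot': array([-3.055e+00, -7.230e-01,  1.000e-03]), 'wrist_force': array([-0.372,  0.229, -0.025]), 'torque': array([-0.023, -0.02 , -0.019]), 'width': np.float64(1.001)}
scene {'fovy': 53.77588736847969, 'cx': 252.4000345667713, 'cy': 196.62102927938926, 'world_from_camera': [[-0.5671, 0.5242, -0.6353, -0.2674], [-0.8236, -0.3652, 0.4339, 0.5976], [-0.0046, 0.7693, 0.6389, 0.9918], [0.0, 0.0, 0.0, 1.0]], 'shot': 1}
plate [215.  263.1] 0.95 [0.494 0.231 0.009]
corner [158.5 259.1] 0.58 [0.596 0.386 0.034]
base_block [151.4 234.6] 0.83 [0.744 0.353 0.007]
base_block [234.9 250.6] 0.77 [0.474 0.163 0.046]
base_block [271.7 207. ] 0.74 [ 0.564 -0.056  0.065]
rack [296.1 199.4] 0.64 [ 0.559 -0.171  0.05 ]
pad_1 [257.3 257.2] 0.95 [0.429 0.103 0.016]
pad_1 [202.1 294.5] 0.
[... 1425 characters left out ...]
0.01 ]
hook_1 [330.9 186.8] 0.87 [ 0.561 -0.193  0.225]
hook_1 [290.2 183.8] 0.75 [ 0.576 -0.063  0.207]
hook_1 [319.6 189.2] 0.33 [ 0.556 -0.16   0.195]
pillar_1 [290.4 180.8] 0.63 [ 0.586 -0.063  0.213]
pillar_1 [323.1 187.9] 0.46 [ 0.56  -0.17   0.205]
pillar_1 [359.6 192.6] 0.41 [ 0.541 -0.289  0.206]
sanding_block [296.8 246.1] 0.74 [ 0.362 -0.088  0.035]
grey_box [270.1 139.2] 0.75 [ 0.757 -0.002  0.039]
masking_tape [233.2 144.2] 0.63 [0.748 0.137 0.004]
wrist {'fovy': 65.70646984690485, 'cx': 260.7144856281732, 'cy': 193.75389880643004, 'hand_eye': [[-0.0001, 0.9518, 0.3069, 0.0782], [1.0, -0.0001, 0.0007, 0.0005], [0.0007, 0.3069, -0.9518, -0.1344], [0.0, 0.0, 0.0, 1.0]], 'shot': 3}
```

```bash
python3 -c "
import cv2
for n in ['scene0','top0']:
    a=cv2.imread('pics/%s.png'%n); 
    a=a[120:340,120:420] if n=='scene0' else a[110:270,140:400]
    cv2.imwrite('pics/%s_z.png'%n,cv2.resize(a,None,fx=2.6,fy=2.6,interpolation=cv2.INTER_CUBIC))
"
```

```text
(no output)
```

View pics/scene0_z.png

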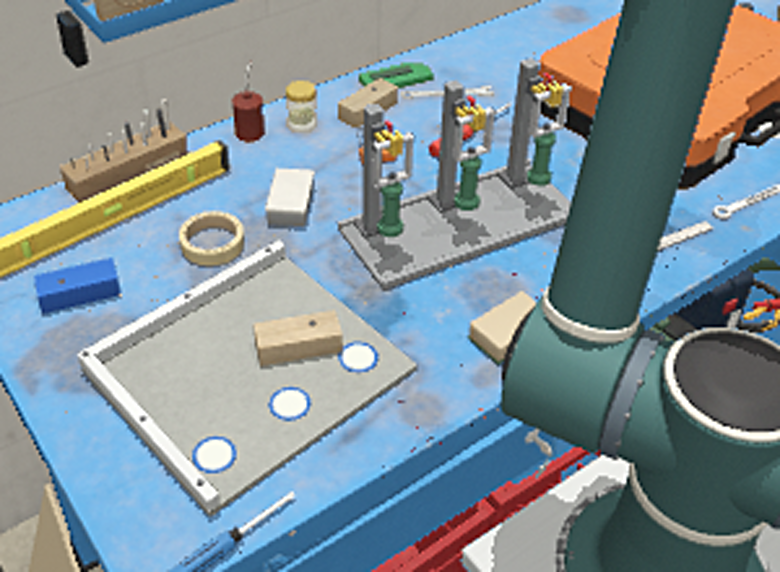

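View pics/top0_z.png

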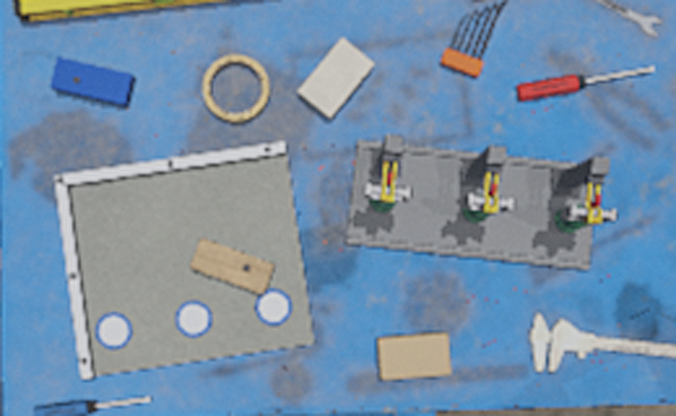

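View pics/wrist0.png

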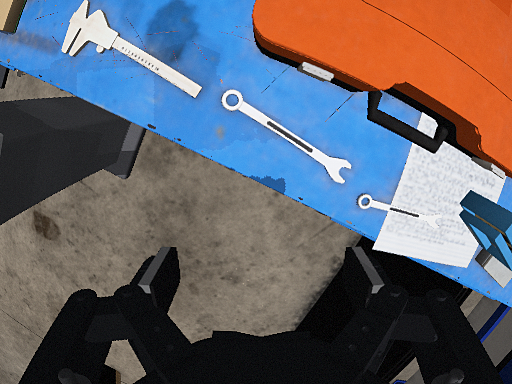

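```bash
cat >> h.py <<'E'
def tdown(yaw):
    c,s=np.cos(yaw),np.sin(yaw);return np.array([[c,s,0],[s,-c,0],[0,0,-1.]])
def plan(*wps,q=None):
    s=read_state();p0=np.array(s['tool_pos']);R0=R.from_rotvec(s['tcp_rot']).as_matrix()
    prev=p0
    for x,y,z,yaw in wps:
        p=np.array([x,y,z]);sl=R0.T@(p-p0)*100;w=R.from_matrix(R0.T@tdown(yaw)).as_rotvec()
        print('slide',np.round(sl,2).tolist(),'rot',np.round(w,3).tolist(),'minrows',round(np.linalg.norm(p-prev)/.0417,1),round(np.linalg.norm(w)/.125,1));prev=p
def st():
    s=read_state();Rm=R.from_rotvec(s['tcp_rot']).as_matrix()
    print('t',round(float(s['time']),2),'pos',np.round(s['tool_pos'],4),'yaw',round(float(np.arctan2(Rm[1,0],Rm[0,0])),4),'zax',np.round(Rm[:,2],3),'F',np.round(s['wrist_force'],1),'w',round(float(s['width']),3),'q',np.round(s['q'],2))
E
python3 - <<'E'
from h import *
st();plan((.3,-.6,.40,.46),(.40,.2,.40,.076))
E
```

```text
t 1.15 pos [ 0.3026 -0.6034  0.2393] yaw 0.4648 zax [-0.  0. -1.] F [-0.6  0.4 -0.3] w 1.001 q [-1.14  0.26  1.6   0.    1.27 -0.04]
slide [-0.08, -0.42, -16.07] rot [-0.0, -0.0, 0.005] minrows 3.9 0.0
slide [44.72, -67.45, -16.07] rot [-0.0, -0.0, 0.389] minrows 19.3 3.1
```

>>> play_rows(slide=[[0,0,-4],[0,0,-8],[0,0,-12],[0,0,-16],[2.2,-3.4,-16],[4.5,-6.7,-16],[6.7,-10,-16],[9,-13.5,-16],[11.2,-16.8,-16],[13.4,-20.2,-16],[15.7,-23.5,-16],[17.9,-27,-16]], delta_rot=[[0,0,0],[0,0,0],[0,0,0],[0,0,0],[0,0,0.03],[0,0,0.06],[0,0,0.09],[0,0,0.12],[0,0,0.15],[0,0,0.18],[0,0,0.21],[0,0,0.24]])

```text
time: 2.15
tool_pos: [0.3414, -0.28, 0.3994]
tcp_rot: [3.122, 0.349, 0.001]
wrist_force: [0.6, 0.6, 0.0]
width: 0.999
```

```bash
python3 - <<'E'
from h import *
st();plan((.40,.2,.40,.076))
E
```

```text
t 2.15 pos [ 0.3414 -0.28    0.3994] yaw 0.2227 zax [ 0.001 -0.    -1.   ] F [0.6 0.6 0. ] w 0.999 q [-0.74 -0.25  1.83  0.    1.56  0.6 ]
slide [16.32, -45.52, -0.07] rot [0.0, -0.001, 0.147] minrows 11.6 1.2
```

>>> play_rows(slide=[[1.4,-3.8,0],[2.8,-7.6,0],[4.1,-11.4,0],[5.5,-15.2,0],[6.9,-19,0],[8.2,-22.8,0],[9.6,-26.6,0],[11,-30.4,0],[12.3,-34.2,0],[13.7,-38,0],[15.1,-41.8,0],[16.3,-45.5,0]], delta_rot=[[0,0,0.02],[0,0,0.03],[0,0,0.05],[0,0,0.06],[0,0,0.08],[0,0,0.09],[0,0,0.1],[0,0,0.11],[0,0,0.12],[0,0,0.13],[0,0,0.14],[0,0,0.147]])

```text
time: 3.15
tool_pos: [0.3996, 0.202, 0.3996]
tcp_rot: [-3.139, -0.119, -0.003]
wrist_force: [1.1, -1.1, 0.3]
width: 0.999
```

```bash
cat >> h.py <<'E'
def wcam():
    s=read_state();p=read_camera('wrist')
    Rm=np.eye(4);Rm[:3,:3]=R.from_rotvec(s['tcp_rot']).as_matrix();Rm[:3,3]=s['tool_pos']
    p['T']=Rm@p['hand_eye'];return p
def wray(p,u,v):
    F=f(p);u=np.asarray(u,float)-p['cx'];v=np.asarray(v,float)-p['cy'];r=np.hypot(u,v)+1e-9;th=r/F
    return np.stack([np.sin(th)*u/r,-np.sin(th)*v/r,-np.cos(th)],-1)
def w2w(p,u,v,z=None):
    d=wray(p,u,v);T=p['T']
    if z is None:
        dep=p['depth'][int(round(v)),int(round(u))];c=d/-d[2]*dep;return T[:3,:3]@c+T[:3,3]
    dw=T[:3,:3]@d;o=T[:3,3];return o+dw*(z-o[2])/dw[2]
def wproj(p,X):
    c=np.linalg.inv(p['T'])@np.r_[X,1];x,y,z=c[0],-c[1],-c[2];r=np.hypot(x,y);th=np.arctan2(r,z);F=f(p)
    return p['cx']+F*th*x/r,p['cy']+F*th*y/r
def wcloud(p):
    h,w=p['depth'].shape;u,v=np.meshgrid(np.arange(w),np.arange(h));d=wray(p,u,v)
    c=d/-d[...,2:]*p['depth'][...,None];return c@p['T'][:3,:3].T+p['T'][:3,3]
E
python3 - <<'E'
from h import *
st();p=wcam();save(p,'w1')
for t in ['corner','base_block','pad_1','plate']:
    for r in landmark_of(t,p)[:4]:
        print(t,np.round(r['at'],1),round(r['conf'],2),np.round(w2w(p,*r['at']),4))
np.save('w1d.npy',p['depth'])
import pickle;pickle.dump(p,open('w1.pkl','wb'))
E
```

```text
t 3.15 pos [0.3996 0.202  0.3996] yaw 0.0759 zax [ 0.002  0.    -1.   ] F [ 1.1 -1.1  0.3] w 0.999 q [ 0.41 -0.24  1.82 -0.    1.55  1.91]
corner [166.8  26. ] 0.72 [0.6104 0.3852 0.0118]
base_block [459.5  81.3] 0.67 [ 0.5784 -0.1877  0.0097]
base_block [292.2  98.8] 0.59 [0.4865 0.1572 0.0469]
base_block [164.1  23.4] 0.55 [0.6121 0.3861 0.0253]
pad_1 [318.4 132.2] 0.92 [0.4328 0.1016 0.0123]
pad_1 [189.2 136.7] 0.82 [0.4083 0.3303 0.0139]
pad_1 [257.  136.7] 0.69 [0.4155 0.2094 0.0142]
plate [254.7  88.1] 0.65 [0.5004 0.2197 0.0114]
```

View pics/w1.png

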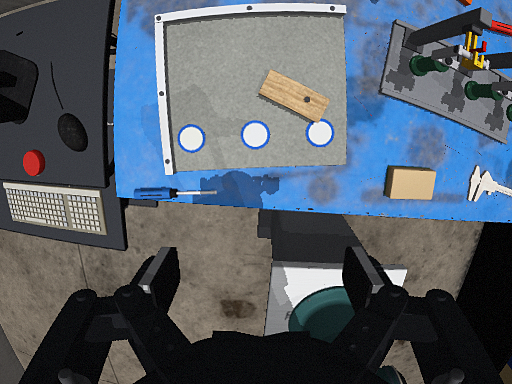

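```bash
cat >> h.py <<'E'
def blockfit(p,z=.048,C=None):
    """top-face fit of wooden block within plate area"""
    C=wcloud(p) if C is None else C
    hsv=cv2.cvtColor(p['image'],cv2.COLOR_RGB2HSV)
    m=(C[...,2]>z-.008)&(C[...,2]<z+.012)&(hsv[...,1]>50)&(hsv[...,0]<30)&(C[...,0]>.38)&(C[...,0]<.68)&(C[...,1]>.05)&(C[...,1]<.42)
    n,l,s,c=cv2.connectedComponentsWithStats(m.astype(np.uint8));i=1+np.argmax(s[1:,4]);m=l==i
    v,u=np.nonzero(m);P=np.array([w2w(p,a,b,z)[:2] for a,b in zip(u,v)]) if 'T' in p else C[m][:,:2]
    (cx,cy),(w,h),a=cv2.minAreaRect((P*1000).astype(np.float32))
    if w>h:a+=90;w,h=h,w   # w=short
    a=np.radians(a); # direction of short edge
    a=(a+np.pi/2)%np.pi-np.pi/2
    print('block c',round(cx,1),round(cy,1),'mean',np.round(P.mean(0)*1000,1),'size',round(w,1),round(h,1),'ang short',round(a,4),'n',len(P),'z',np.round(np.median(C[m][:,2]),4))
    return cx/1000,cy/1000,a
E
python3 - <<'E'
from h import *
import pickle;p=pickle.load(open('w1.pkl','rb'))
hsv=cv2.cvtColor(p['image'],cv2.COLOR_RGB2HSV);C=wcloud(p)
wm=((hsv[...,2]>225)&(hsv[...,1]<30)&(np.abs(C[...,2]-.012)<.008)).astype(np.uint8)
n,l,s,c=cv2.connectedComponentsWithStats(wm)
pads=[]
for i in range(1,n):
    if s[i,4]>200: 
        v,u=np.nonzero(l==i);P=np.array([w2w(p,a,b,.012) for a,b in zip(u,v)]);print(s[i],np.round(P.mean(0),4),np.ptp(P,0)[:2]); pads.append(P.mean(0))
blockfit(p)
# rail inner faces: points with z~.034
rm=(C[...,2]>.028)&(C[...,2]<.040)&(hsv[...,1]<40)&(C[...,0]>.35)&(C[...,0]<.7)&(C[...,1]>.0)&(C[...,1]<.45)
v,u=np.nonzero(rm);P=np.array([w2w(p,a,b,.034)[:2] for a,b in zip(u,v)])
np.save('rail.npy',P);print(len(P),P.min(0),P.max(0))
psi=np.arctan2(*( -1*(np.array(pads)[0]-np.array(pads)[-1])[:2]))
print(psi)
E
```

```text
[309 122  22  22 392] [0.4323 0.0991 0.012 ] [0.03906065 0.0396531 ]
[243 124  24  23 425] [0.4185 0.2135 0.012 ] [0.03982528 0.04062111]
[180 127  22  23 386] [0.4057 0.3279 0.012 ] [0.04031478 0.03935525]
[469 166  43  35 483] [ 0.3718 -0.3088  0.012 ] [0.07754753 0.15377226]
block c 492.1 154.0 mean [492.3 155. ] size 45.1 109.4 ang short -0.3892 n 1791 z 0.0468
3099 [0.35001724 0.07711645] [0.66531235 0.4032074 ]
-2.994336415704059
```

```bash
python3 - <<'E'
from h import *
P=np.load('rail.npy');psi=.1157
for psi in(.1157,):
    c,s=np.cos(psi),np.sin(psi);x=P@[c,s];y=P@[-s,c]
    far=(np.abs(x-np.median(x[x>x.max()-.02]))<.02);
# histogram in rotated frame
print(np.histogram(x,bins=30),np.histogram(y,bins=30))
# per-slice inner edge
xf=x.max();ok=(x>xf-.04)
for a in np.arange(y[ok].min(),y[ok].max(),.03):
    m=ok&(y>a)&(y<a+.03); print('far',round(a,3),m.sum(),np.round(np.percentile(x[m],[1,99]),4))
yl=np.percentile(y,99.5);ok=(y>yl-.03)
for a in np.arange(x[ok].min(),x[ok].max(),.03):
    m=ok&(x>a)&(x<a+.03); 
    if m.sum()>5:print('left',round(a,3),m.sum(),np.round(np.percentile(y[m],[1,99]),4))
pm=np.array([.4185,.2135]);print('pad2 rot',pm@[c,s],pm@[-s,c])
E
```

```text
(array([ 40,  48,  47,  47,  47,  49,  49,  50,  48,  52,  50,  50,  54,
        48,  50,  48,  50,  47,  51,  51,  45,  47,  48,  51,  48,  47,
        46,  46, 854, 891]), array([0.38878659, 0.3981869 , 0.40758721, 0.41698751, 0.42638782,
       0.43578813, 0.44518843, 0.45458874, 0.46398904, 0.47338935,
       0.48278966, 0.49218996, 0.50159027, 0.51099058, 0.52039088,
       0.52979119, 0.5391915 , 0.5485918 , 0.55799211, 0.56739241,
       0.57679272, 0.58619303, 0.59559333, 0.60499364, 0.61439395,
       0.62379425, 0.63319456, 0.64259486, 0.65199517, 0.66139548,
       0.67079578])) (array([ 56,  55,  58,  55,  58,  63,  57,  61,  60,  63,  59,  61,  65,
        54,  65,  63,  61,  61,  57,  60,  55,  59,  63,  52,  55,  60,
        59,  55, 597, 852]), array([0.00050047, 0.0114398 , 0.02237913, 0.03331846, 0.0442578 ,
       0.05519713, 0.06613646, 0.07707579, 0.08801512, 0.09895446,
       0.10989379, 0.12083312, 0.13177245, 0.14271179, 0.15365112,
       0.16459045, 0.17552978, 0.18646911, 0.19740845, 0.20834778,
       0.21928711, 0.23022644, 0.24116578, 0.25210511, 0.26304444,
       0.27398377, 0.2849231 , 0.29586244, 0.30680177, 0.3177411 ,
       0.32868043]))
far 0.001 150 [0.6535 0.6704]
far 0.031 161 [0.6534 0.6702]
far 0.061 162 [0.6529 0.67  ]
far 0.091 163 [0.6538 0.6696]
far 0.121 165 [0.6531 0.6698]
far 0.151 172 [0.6527 0.6701]
far 0.181 160 [0.6531 0.6696]
far 0.211 163 [0.6533 0.6701]
far 0.241 154 [0.6531 0.6699]
far 0.271 155 [0.6528 0.6699]
far 0.301 244 [0.6311 0.6697]
left 0.389 144 [0.3109 0.3277]
left 0.419 152 [0.3109 0.3277]
left 0.449 155 [0.31   0.3276]
left 0.479 158 [0.311  0.3276]
left 0.509 157 [0.3111 0.3278]
left 0.539 157 [0.311  0.3277]
left 0.569 153 [0.3108 0.3275]
left 0.599 156 [0.3109 0.3279]
left 0.629 168 [0.2993 0.3272]
left 0.659 94 [0.2992 0.3269]
pad2 rot 0.44034887514895943 0.163760093292127
```

```bash
python3 - <<'E'
from h import *
plan((.492,.154,.13,1.18))
E
```

```text
slide [8.84, 5.22, 26.93] rot [0.001, 0.0, -1.103] minrows 6.9 8.8
```

>>> play_rows(slide=[[0.9,0.5,2.7],[1.8,1.0,5.4],[2.7,1.6,8.1],[3.6,2.1,10.8],[4.5,2.6,13.5],[5.4,3.1,16.2],[6.2,3.7,18.9],[7.1,4.2,21.6],[8,4.7,24.3],[8.8,5.2,26.9],[8.8,5.2,26.9],[8.8,5.2,26.9]], delta_rot=[[0,0,-0.11],[0,0,-0.22],[0,0,-0.33],[0,0,-0.44],[0,0,-0.55],[0,0,-0.66],[0,0,-0.77],[0,0,-0.88],[0,0,-0.99],[0,0,-1.1],[0,0,-1.103],[0,0,-1.103]])

```text
time: 4.4
tool_pos: [0.4905, 0.152, 0.1292]
tcp_rot: [2.616, 1.74, -0.006]
wrist_force: [0.4, -0.2, 0.3]
width: 1.0
```

```bash
python3 - <<'E'
from h import *
st();p=wcam();save(p,'w2');blockfit(p)
plan((.492,.154,.033,1.18))
E
```

```text
t 4.4 pos [0.4905 0.152  0.1292] yaw 1.1739 zax [-0.003 -0.002 -1.   ] F [ 0.4 -0.2  0.3] w 1.0 q [ 0.25  0.06  2.06 -0.    1.03  0.65]
block c 493.0 154.9 mean [494.6 159. ] size 44.6 109.8 ang short -0.3804 n 7604 z 0.0468
slide [0.13, -0.02, 9.79] rot [0.001, 0.001, -0.005] minrows 2.3 0.0
```

View pics/w2.png

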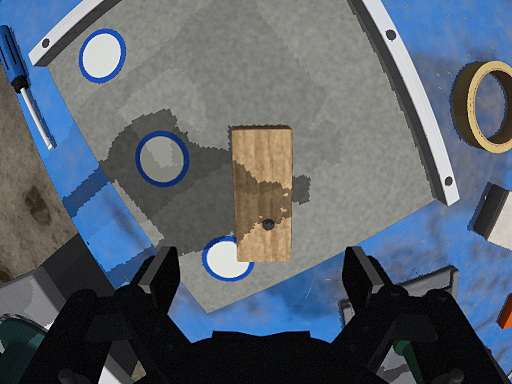

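```bash
python3 - <<'E'
from h import *
plan((.4925,.1545,.033,1.185))
E
```

```text
slide [0.2, 0.01, 9.79] rot [0.001, 0.001, -0.01] minrows 2.3 0.1
```

>>> play_rows(slide=[[0.2,0,2.5],[0.2,0,5],[0.2,0,7.5],[0.2,0,9],[0.2,0,9.8],[0.2,0,9.8]], delta_rot=[[0,0,-0.01],[0,0,-0.01],[0,0,-0.01],[0,0,-0.01],[0,0,-0.01],[0,0,-0.01]])

```text
time: 4.95
tool_pos: [0.4922, 0.1544, 0.0331]
tcp_rot: [2.607, 1.751, -0.001]
wrist_force: [0.1, 0.4, 0.1]
width: 1.0
```

>>> play_rows(slide=[[0,0,0],[0,0,0],[0,0,0],[0,0,0],[0,0,0],[0,0,0]], delta_rot=[[0,0,0],[0,0,0],[0,0,0],[0,0,0],[0,0,0],[0,0,0]], hand=0.4, force=30)

```text
time: 5.45
tool_pos: [0.4938, 0.1548, 0.035]
tcp_rot: [2.606, 1.751, 0.003]
wrist_force: [-0.2, 0.3, 6.7]
width: 0.519
```

```bash
python3 - <<'E'
from h import *
st()
c,s=np.cos(.1157),np.sin(.1157);o=np.array([.5018,.2214])
def pw(x,y): return o+np.array([c*x-s*y,s*x+c*y])
t=pw(.075,.088);print(t)
plan((*t,.037,1.6865))
E
```

```text
t 5.45 pos [0.4938 0.1548 0.035 ] yaw 1.183 zax [ 0.003 -0.001 -1.   ] F [-0.2  0.3  6.7] w 0.519 q [ 0.26  0.19  2.11 -0.    0.83  0.65]
[0.56613967 0.3174698 ]
slide [17.79, 0.55, -0.19] rot [0.003, 0.0, -0.504] minrows 4.3 4.0
```

>>> play_rows(slide=[[0,0,-0.5],[1.5,0,-0.8],[3.5,0.1,-0.8],[5.5,0.2,-0.8],[7.5,0.2,-0.8],[9.5,0.3,-0.8],[11.5,0.4,-0.8],[13.5,0.4,-0.8],[15.5,0.5,-0.8],[16.8,0.5,-0.8],[17.8,0.6,-0.8],[17.8,0.6,-0.8]], delta_rot=[[0,0,0],[0,0,-0.05],[0,0,-0.1],[0,0,-0.15],[0,0,-0.2],[0,0,-0.25],[0,0,-0.3],[0,0,-0.35],[0,0,-0.4],[0,0,-0.45],[0,0,-0.504],[0,0,-0.504]])

```text
time: 6.45
tool_pos: [0.5676, 0.3193, 0.0435]
tcp_rot: [2.084, 2.347, 0.005]
wrist_force: [0.1, 0.1, -1.2]
width: 0.519
```

```bash
cat >> h.py <<'E'
c_,s_=np.cos(.1157),np.sin(.1157);o_=np.array([.5018,.2214])
def pw(x,y): return o_+np.array([c_*x-s_*y,s_*x+c_*y])
def wp(x,y):
    d=np.array([x,y])-o_;return np.array([c_*d[0]+s_*d[1],-s_*d[0]+c_*d[1]])
E
python3 - <<'E'
from h import *
st();s=read_state();print(wp(*s['tool_pos'][:2]))
p=wcam();save(p,'w3')
r=blockfit(p,z=.053);print(wp(*r[:2]),r[2]-.1157)
E
```

```text
t 6.45 pos [0.5676 0.3193 0.0435] yaw 1.6894 zax [ 0.004  0.001 -1.   ] F [ 0.1  0.1 -1.2] w 0.519 q [ 0.47  0.4   1.82 -0.    0.92  0.36]
[0.07664591 0.08960477]
block c 566.6 323.2 mean [565.7 332.1] size 46.2 102.4 ang short 0.1203 n 16448 z 0.0552
[0.07616135 0.09362582] 0.004567148083109457
```

View pics/w3.png

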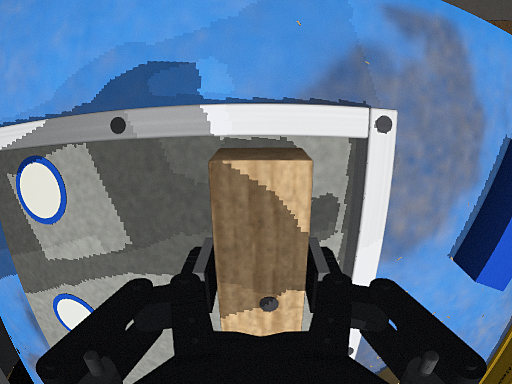

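>>> play_rows(slide=[[0,0,0.4],[0,0,0.8],[0,0,0.8],[0.1,0,0.8],[0.2,0,0.8],[0.3,0,0.8],[0.4,0,0.8],[0.4,0,0.8]], delta_rot=[[0,0,0],[0,0,0],[0,0,0],[0,0,0],[0,0,0],[0,0,0],[0,0,0],[0,0,0]])

```text
time: 7.17
tool_pos: [0.5661, 0.3221, 0.035]
tcp_rot: [2.087, 2.345, 0.002]
wrist_force: [0.2, -0.1, -0.7]
width: 0.521
```

```bash
python3 - <<'E'
from h import *
st();s=read_state();print(wp(*s['tool_pos'][:2]))
E
```

```text
t 7.17 pos [0.5661 0.3221 0.035 ] yaw 1.6869 zax [ 0.003 -0.001 -1.   ] F [ 0.2 -0.1 -0.7] w 0.521 q [ 0.48  0.41  1.82 -0.    0.91  0.37]
[0.07551524 0.09259345]
```

Not in contact yet; a few mm more.

>>> play_rows(slide=[[0.1,0,0],[0.2,0,0],[0.3,0,0],[0.3,0,0]], delta_rot=[[0,0,0],[0,0,0],[0,0,0],[0,0,0]])

```text
time: 7.5
tool_pos: [0.5657, 0.3254, 0.0349]
tcp_rot: [2.087, 2.345, 0.002]
wrist_force: [0.7, -0.2, -0.1]
width: 0.525
```

```bash
python3 - <<'E'
from h import *
st();s=read_state();print(wp(*s['tool_pos'][:2]))
p=wcam();save(p,'w4')
E
```

```text
t 7.5 pos [0.5657 0.3254 0.0349] yaw 1.687 zax [ 0.003 -0.    -1.   ] F [ 0.7 -0.2 -0.1] w 0.525 q [ 0.48  0.41  1.82 -0.    0.91  0.37]
[0.07548883 0.09588511]
```

View pics/w4.png

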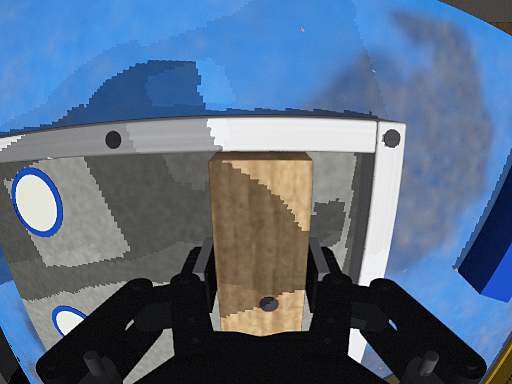

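>>> play_rows(slide=[[0.1,0,0],[0.2,0,0],[0.3,0,0],[0.3,0,0]], delta_rot=[[0,0,0],[0,0,0],[0,0,0],[0,0,0]])

```text
time: 7.88
tool_pos: [0.5655, 0.3266, 0.035]
tcp_rot: [2.085, 2.344, -0.002]
wrist_force: [0.8, -7.0, 0.4]
width: 0.518
```

>>> play_rows(slide=[[0,0.3,0],[0,0.7,0],[0,1.1,0],[0,1.1,0]], delta_rot=[[0,0,0],[0,0,0],[0,0,0],[0,0,0]])

```text
time: 8.22
tool_pos: [0.5775, 0.3279, 0.0351]
tcp_rot: [2.085, 2.344, -0.0]
wrist_force: [2.8, -2.0, -0.6]
width: 0.52
```

>>> play_rows(slide=[[0,0,0],[0,0,0],[0,0,0],[0,0,0],[0,0,-4],[0,0,-8],[0,0,-11],[0,0,-11]], delta_rot=[[0,0,0],[0,0,0],[0,0,0],[0,0,0],[0,0,0],[0,0,0],[0,0,0],[0,0,0]], hand=0.62)

```text
time: 8.88
tool_pos: [0.5818, 0.3311, 0.1544]
tcp_rot: [2.082, 2.34, 0.021]
wrist_force: [1.4, 0.4, 0.8]
width: 0.623
```

```bash
python3 - <<'E'
from h import *
st();p=wcam();save(p,'w5');r=blockfit(p);print(wp(*r[:2]),r[2]-.1157)
t=pw(.02,.085);print(t)
plan((*t,.15,.1157),(*t,.035,.1157))
E
```

```text
t 8.88 pos [0.5818 0.3311 0.1544] yaw 1.6876 zax [ 0.016  0.004 -1.   ] F [1.4 0.4 0.8] w 0.623 q [ 0.48  0.3   1.71 -0.    1.11  0.37]
block c 575.6 327.9 mean [575.2 331.7] size 44.7 108.5 ang short 0.1163 n 6110 z 0.0468
[0.0855874 0.097268 ] 0.0005790227388237368
[0.51185371 0.30814055]
slide [-1.4, -7.07, 0.02] rot [0.01, -0.01, 1.572] minrows 1.7 12.6
slide [-1.41, -7.21, 11.52] rot [0.01, -0.01, 1.572] minrows 2.8 12.6
```

View pics/w5.png

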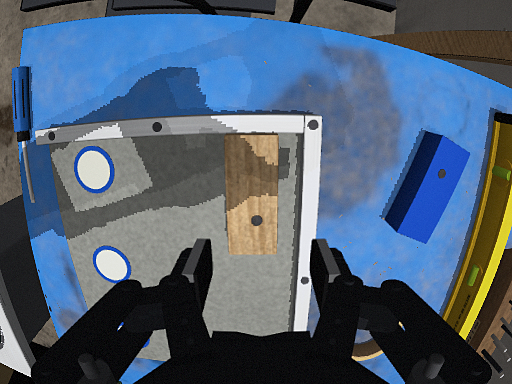

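>>> play_rows(slide=[[-0.2,-1,0],[-0.4,-2,0],[-0.6,-3,0],[-0.8,-4,0],[-1,-5,0],[-1.2,-6,0],[-1.4,-7,0],[-1.4,-7,0],[-1.4,-7,0],[-1.4,-7,0],[-1.4,-7,0],[-1.4,-7,0]], delta_rot=[[0,0,0.12],[0,0,0.24],[0,0,0.36],[0,0,0.48],[0,0,0.6],[0,0,0.72],[0,0,0.84],[0,0,0.96],[0,0,1.08],[0,0,1.2],[0,0,1.32],[0,0,1.44]], hand=0.7)

```text
time: 9.93
tool_pos: [0.5115, 0.3079, 0.1487]
tcp_rot: [3.118, 0.379, 0.016]
wrist_force: [1.0, -0.1, -0.4]
width: 0.7
```

```bash
python3 - <<'E'
from h import *
st();t=pw(.025,.085)
plan((*t,.035,.1157))
E
```

```text
t 9.93 pos [0.5115 0.3079 0.1487] yaw 0.2418 zax [ 0.01   0.001 -1.   ] F [ 1.  -0.1 -0.4] w 0.7 q [ 0.5   0.18  1.87 -0.01  1.07  1.83]
slide [0.42, 0.02, 11.38] rot [0.001, -0.01, 0.126] minrows 2.7 1.0
```

>>> play_rows(slide=[[0.2,0,2],[0.4,0,5],[0.4,0,8],[0.4,0,10],[0.4,0,11.3],[0.4,0,11.4],[0.4,0,11.4]], delta_rot=[[0,-0.01,0.07],[0,-0.01,0.126],[0,-0.01,0.126],[0,-0.01,0.126],[0,-0.01,0.126],[0,-0.01,0.126],[0,-0.01,0.126]])

```text
time: 10.52
tool_pos: [0.5156, 0.3084, 0.0335]
tcp_rot: [3.134, 0.182, -0.003]
wrist_force: [-0.1, 0.5, 0.1]
width: 0.699
```

```bash
python3 - <<'E'
from h import *
st();s=read_state();print(wp(*s['tool_pos'][:2]))
t=pw(.071,.085)
plan((*t,.035,.1157))
E
```

```text
t 10.52 pos [0.5156 0.3084 0.0335] yaw 0.1159 zax [-0.002 -0.002 -1.   ] F [-0.1  0.5  0.1] w 0.699 q [ 0.5   0.33  1.93 -0.    0.88  1.95]
[0.02377508 0.0848704 ]
slide [4.72, -0.01, -0.16] rot [0.002, 0.002, 0.0] minrows 1.1 0.0
```

>>> play_rows(slide=[[0.8,0,0],[1.6,0,0],[2.4,0,0],[3.0,0,0],[3.5,0,0],[4.0,0,0],[4.3,0,0],[4.5,0,0],[4.5,0,0]], delta_rot=[[0,0,0],[0,0,0],[0,0,0],[0,0,0],[0,0,0],[0,0,0],[0,0,0],[0,0,0],[0,0,0]])

```text
time: 11.27
tool_pos: [0.5608, 0.3137, 0.0334]
tcp_rot: [3.134, 0.182, -0.002]
wrist_force: [-0.0, -0.1, -1.1]
width: 0.701
```

>>> play_rows(slide=[[0.1,0,0],[0.2,0,0],[0.3,0,0],[0.3,0,0]], delta_rot=[[0,0,0],[0,0,0],[0,0,0],[0,0,0]])

```text
time: 11.6
tool_pos: [0.5637, 0.314, 0.0332]
tcp_rot: [3.134, 0.182, -0.002]
wrist_force: [-1.0, -0.2, 0.2]
width: 0.698
```

>>> play_rows(slide=[[0.1,0,0],[0.2,0,0],[0.3,0,0],[0.4,0,0],[0.4,0,0]], delta_rot=[[0,0,0],[0,0,0],[0,0,0],[0,0,0],[0,0,0]])

```text
time: 12.02
tool_pos: [0.5669, 0.3143, 0.0331]
tcp_rot: [3.134, 0.182, -0.006]
wrist_force: [-4.0, -1.2, 1.8]
width: 0.697
```

```bash
python3 - <<'E'
from h import *
st();s=read_state();print(wp(*s['tool_pos'][:2]))
p=wcam();save(p,'w6');r=blockfit(p);print(wp(*r[:2]),r[2]-.1157)
E
```

```text
t 12.02 pos [0.5669 0.3143 0.0331] yaw 0.1159 zax [-0.003 -0.003 -1.   ] F [-4.  -1.2  1.8] w 0.697 q [ 0.47  0.41  1.82 -0.    0.91  1.92]
[0.07536143 0.08474542]
block c 600.2 328.3 mean [601.4 327.4] size 45.9 108.0 ang short 0.1167 n 22461 z 0.0468
[0.11006083 0.0948618 ] 0.0010000102505164643
```

View pics/w6.png

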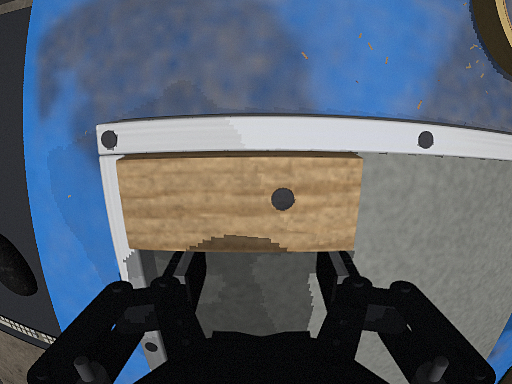

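>>> play_rows(slide=[[0.2,0,0],[0.3,0,0],[0.3,0,0],[0,0,0],[-2,0,0],[-3,0,-2],[-3,0,-6],[-4,0,-10],[-6,0,-14],[-8,0,-18]], delta_rot=[[0,0,0],[0,0,0],[0,0,0],[0,0,0],[0,0,0],[0,0,0],[0,0,0],[0,0,0],[0,0,0],[0,0,0]])

```text
time: 12.9
tool_pos: [0.4915, 0.3059, 0.2101]
tcp_rot: [3.135, 0.181, -0.0]
wrist_force: [0.5, 0.2, 0.3]
width: 0.697
```

```bash
python3 - <<'E'
from h import *
st();p=wcam();save(p,'w7');r=blockfit(p);print(wp(*r[:2]),r[2]-.1157)
C=wcloud(p);hsv=cv2.cvtColor(p['image'],cv2.COLOR_RGB2HSV)
for uv in landmark_of('hook_1',p): print(np.round(uv['at'],0),uv['conf'])
plan((.48,-.06,.40,.1157))
E
```

```text
t 12.9 pos [0.4915 0.3059 0.2101] yaw 0.1152 zax [-0.    -0.002 -1.   ] F [0.5 0.2 0.3] w 0.697 q [ 0.51  0.1   1.85 -0.    1.19  1.97]
block c 598.2 328.3 mean [598.2 327.9] size 44.5 108.5 ang short 0.1172 n 4733 z 0.0468
[0.10811121 0.09507222] 0.0015059609233611104
slide [-5.45, 36.35, -18.5] rot [-0.004, -0.011, 0.001] minrows 9.9 0.1
```

View pics/w7.png

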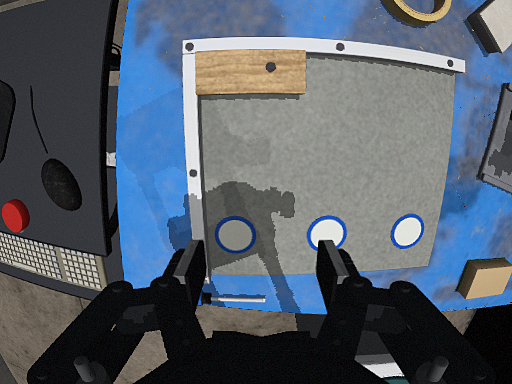

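```bash
python3 - <<'E'
from h import *
plan((.44,-.16,.40,-.1))
E
```

```text
slide [-10.59, 45.82, -18.59] rot [-0.005, -0.01, 0.216] minrows 12.1 1.7
```

>>> play_rows(slide=[[-0.5,2,-3.5],[-1,4.5,-7],[-2,7,-10],[-3,10,-13],[-4,13,-16],[-5,16.5,-18],[-5.8,20.3,-18.6],[-6.7,24.2,-18.6],[-7.6,28.1,-18.6],[-8.5,32,-18.6],[-9.4,36,-18.6],[-10,40,-18.6]], delta_rot=[[0,0,0.02],[0,0,0.04],[0,0,0.06],[0,0,0.08],[0,0,0.1],[0,0,0.12],[0,0,0.14],[0,0,0.16],[0,0,0.18],[0,0,0.2],[0,0,0.21],[0,0,0.216]], hand=1.0)

```text
time: 14.0
tool_pos: [0.4388, -0.1039, 0.4005]
tcp_rot: [-3.133, 0.157, -0.02]
wrist_force: [0.7, -0.8, -0.9]
width: 1.001
```

>>> play_rows(slide=[[-0.6,3,0],[-0.6,5.8,0],[-0.6,5.8,0],[-0.6,5.8,0]], delta_rot=[[0,0,0],[0,0,0],[0,0,0],[0,0,0]])

```text
time: 14.33
tool_pos: [0.4272, -0.1627, 0.3997]
tcp_rot: [-3.133, 0.164, -0.021]
wrist_force: [-0.4, 1.3, 0.1]
width: 0.998
```

```bash
python3 - <<'E'
from h import *
import pickle
st();p=wcam();save(p,'w8');pickle.dump(p,open('w8.pkl','wb'))
for t in ['hook_1','pillar_1','keeper_1','rack']:
  for uv in landmark_of(t,p): print(t,np.round(uv['at'],1),round(uv['conf'],2),np.round(w2w(p,*uv['at']),4))
E
```

```text
t 14.33 pos [ 0.4272 -0.1627  0.3997] yaw -0.1044 zax [ 0.013  0.003 -1.   ] F [-0.4  1.3  0.1] w 0.998 q [-0.42 -0.22  1.81  0.01  1.54  1.25]
hook_1 [274.8  50.9] 0.92 [ 0.5616 -0.1916  0.2087]
hook_1 [385.3  66.6] 0.74 [ 0.5378 -0.3106  0.2216]
hook_1 [154.1  55.7] 0.56 [ 0.5769 -0.0578  0.209 ]
pillar_1 [352.  72.] 0.95 [ 0.5391 -0.2955  0.1435]
pillar_1 [271.4  68.9] 0.66 [ 0.5511 -0.1892  0.1303]
pillar_1 [191.9  70.5] 0.63 [ 0.571  -0.0704  0.0764]
pillar_1 [ 81.2 175.3] 0.55 [0.4215 0.2107 0.0146]Traceback (most recent call last):
  File "<stdin>", line 5, in <module>
ValueError: it knows: base_block, corner, grey_box, hook, masking_tape, pad, pillar, plate, rack, sanding_block
```

View pics/w8.png

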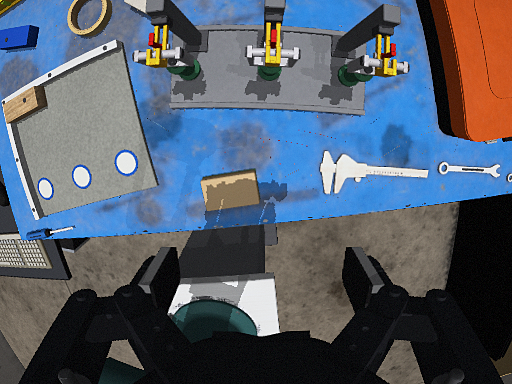

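```bash
python3 - <<'E'
from h import *
import pickle
p=pickle.load(open('w8.pkl','rb'));C=wcloud(p);hsv=cv2.cvtColor(p['image'],cv2.COLOR_RGB2HSV)
# near edge of rack base: gray z~.017
m=(C[...,2]>.012)&(C[...,2]<.022)&(hsv[...,1]<45)&(C[...,1]<.02)&(C[...,1]>-.4)&(C[...,0]>.45)&(C[...,0]<.7)&(hsv[...,2]<170)
v,u=np.nonzero(m);P=C[m][:,:2];print(len(P))
r=cv2.minAreaRect((P*1000).astype(np.float32));print(r)
# near edge line
e=[]
for y in np.arange(-.32,0,.01):
    k=P[np.abs(P[:,1]-y)<.005]
    if len(k)>5:e.append((y,np.percentile(k[:,0],3)))
e=np.array(e);print(np.polyfit(e[:,0],e[:,1],1));print(np.round(e[::3],3))
# yellow hooks
hk=(hsv[...,0]>20)&(hsv[...,0]<33)&(hsv[...,1]>150)&(C[...,2]>.15)&(C[...,2]<.28)
n,l,s,c=cv2.connectedComponentsWithStats(hk.astype(np.uint8))
for i in range(1,n):
    if s[i,4]>30:print(s[i],np.round(np.median(C[l==i],0),4),np.round(C[l==i].max(0),4))
E
python3 -c "
import cv2;a=cv2.imread('pics/w8.png')[0:120,110:430];cv2.imwrite('pics/w8z.png',cv2.resize(a,None,fx=2.5,fy=2.5,interpolation=cv2.INTER_CUBIC))"
```

```text
2548
((570.677490234375, -189.8759002685547), (348.0415954589844, 149.40280151367188), 81.98988342285156)
[0.13822401 0.52243936]
[[-0.32   0.478]
 [-0.29   0.483]
 [-0.26   0.487]
 [-0.23   0.491]
 [-0.2    0.495]
 [-0.17   0.499]
 [-0.14   0.503]
 [-0.11   0.507]
 [-0.08   0.512]
 [-0.05   0.516]
 [-0.02   0.519]]
[265  23  16  41 360] [ 0.564  -0.1884  0.2192] [ 0.5989 -0.1796  0.2269]
[162  25   5  25  86] [ 0.5992 -0.0688  0.1997] [ 0.6139 -0.0648  0.2023]
[154  26   5  17  50] [ 0.6064 -0.0593  0.2   ] [ 0.6154 -0.0568  0.2279]
[377  34   5  25  75] [ 0.5652 -0.3149  0.1995] [ 0.5804 -0.3112  0.2019]
[384  35   6  18  51] [ 0.5681 -0.3265  0.1995] [ 0.5793 -0.3231  0.2012]
[146  48  15  18 163] [ 0.5717 -0.0589  0.2205] [ 0.5887 -0.0513  0.2228]
[384  58  13  17 158] [ 0.5363 -0.3163  0.2206] [ 0.5506 -0.3085  0.223 ]
```

View pics/w8z.png

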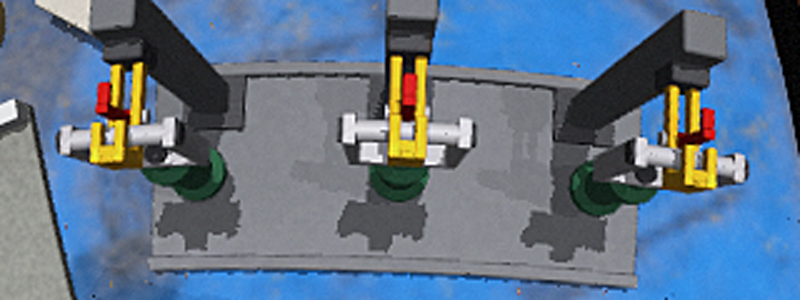

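```bash
python3 - <<'E'
from h import *
plan((.576,-.0595,.30,-.139))
E
```

```text
slide [13.65, -11.46, 10.23] rot [-0.005, -0.013, 0.039] minrows 4.9 0.3
```

>>> play_rows(slide=[[2.7,-2.3,2],[5.4,-4.6,4],[8.1,-6.9,6],[10.8,-9.2,8],[13,-11,9.5],[13.6,-11.5,10.2],[13.6,-11.5,10.2],[13.6,-11.5,10.2]], delta_rot=[[-0.005,-0.013,0.02],[-0.005,-0.013,0.039],[-0.005,-0.013,0.039],[-0.005,-0.013,0.039],[-0.005,-0.013,0.039],[-0.005,-0.013,0.039],[-0.005,-0.013,0.039],[-0.005,-0.013,0.039]], hand=1.0)

```text
time: 15.15
tool_pos: [0.5752, -0.0579, 0.2999]
tcp_rot: [3.134, -0.213, -0.003]
wrist_force: [0.6, -0.9, -0.8]
width: 0.997
```

```bash
python3 - <<'E'
from h import *
import pickle
st();p=wcam();save(p,'w9');pickle.dump(p,open('w9.pkl','wb'))
C=wcloud(p);hsv=cv2.cvtColor(p['image'],cv2.COLOR_RGB2HSV)
c,s=np.cos(.139),np.sin(.139)
S=np.array([.5762,-.0595])
D=C[...,:2]-S;X=D@[c,-s];Y=D@[s,c];Z=C[...,2]
m=(np.abs(X)<.03)&(np.abs(Y)<.045)&(Z>.19)&(Z<.26)
st_=m&(hsv[...,1]<40)&(hsv[...,2]>90)
print('steel',st_.sum(),np.round(np.percentile(Y[st_],[1,99]),4),np.round(np.percentile(X[st_],[1,99]),4),np.round(np.percentile(Z[st_],[50,99]),4))
# bar points: between hook and straps
for a,b in((-.034,-.028),(-.025,-.010),(.010,.025),(.028,.034)):
    k=st_&(Y>a)&(Y<b)&(Z>.2);print(a,k.sum(),np.round(np.median(X[k]),4) if k.sum() else None,np.round(np.percentile(Z[k],[50,95]),4) if k.sum() else None)
y=m&(hsv[...,0]>20)&(hsv[...,0]<33)&(hsv[...,1]>150)
print('yel',y.sum(),np.round(np.percentile(Y[y],[1,99]),4),np.round(np.percentile(X[y&(Z>.215)],[1,99]),4),np.round(np.percentile(Z[y],[50,99]),4))
E
```

```text
t 15.15 pos [ 0.5752 -0.0579  0.2999] yaw -0.1359 zax [-0.002  0.    -1.   ] F [ 0.6 -0.9 -0.8] w 0.997 q [-0.14  0.05  1.74 -0.    1.36  1.56]
steel 750 [-0.0275  0.0272] [-0.0031  0.0169] [0.2091 0.2114]
-0.034 2 0.0051 [0.2089 0.209 ]
-0.025 234 0.004 [0.2091 0.2106]
0.01 233 0.0039 [0.2092 0.2106]
0.028 0 None None
yel 597 [-0.0079  0.0072] [-0.0098  0.0076] [0.207  0.2218]
```

View pics/w9.png

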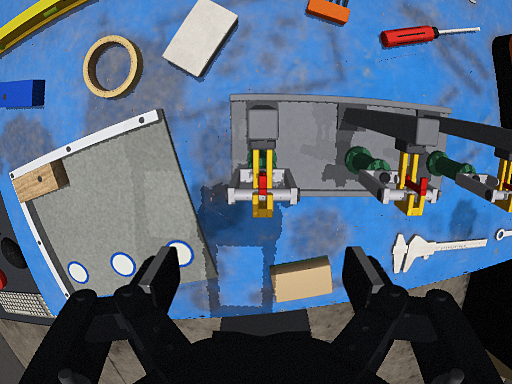

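```bash
python3 - <<'E'
from h import *
plan((.5782,-.0598,.187,-.138))
E
```

```text
slide [0.31, 0.06, 11.4] rot [0.0, -0.0, 0.001] minrows 2.7 0.0
```

>>> play_rows(slide=[[0.3,0.1,3],[0.3,0.1,6],[0.3,0.1,8.5],[0.3,0.1,10.5],[0.3,0.1,11.4],[0.3,0.1,11.4]], delta_rot=[[0,0,0],[0,0,0],[0,0,0],[0,0,0],[0,0,0],[0,0,0]])

```text
time: 15.7
tool_pos: [0.5763, -0.0608, 0.1859]
tcp_rot: [3.134, -0.217, -0.004]
wrist_force: [-0.2, 0.3, -0.7]
width: 1.006
```

```bash
python3 - <<'E'
from h import *
st();p=wcam();save(p,'w10')
E
```

```text
t 15.7 pos [ 0.5763 -0.0608  0.1859] yaw -0.1383 zax [-0.003 -0.    -1.   ] F [-0.2  0.3 -0.7] w 1.006 q [-0.15  0.13  1.87 -0.    1.15  1.56]
```

View pics/w10.png

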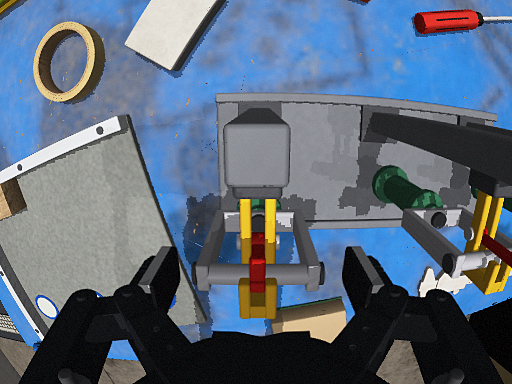

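>>> play_rows(slide=[[0,0,0],[0,0,0],[0,0,0],[0,0,0],[0,0,0],[0,0,0]], delta_rot=[[0,0,0],[0,0,0],[0,0,0],[0,0,0],[0,0,0],[0,0,0]], hand=0.5, force=60)

```text
time: 16.25
tool_pos: [0.5793, -0.0613, 0.1906]
tcp_rot: [3.133, -0.217, 0.008]
wrist_force: [-1.5, -1.6, 6.4]
width: 0.639
```

```bash
python3 - <<'E'
from h import *
st();p=wcam();save(p,'w11')
E
```

```text
t 16.25 pos [ 0.5793 -0.0613  0.1906] yaw -0.138 zax [ 0.005 -0.002 -1.   ] F [-1.5 -1.6  6.4] w 0.639 q [-0.15  0.12  1.86 -0.    1.15  1.56]
```

View pics/w11.png

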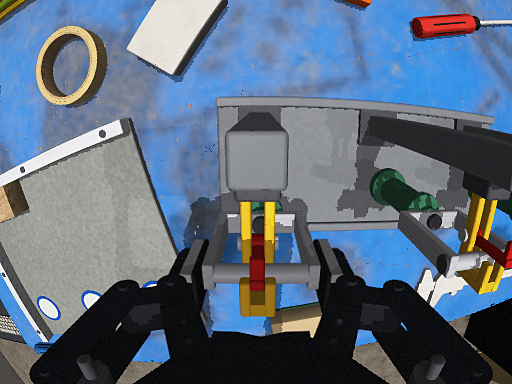

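>>> play_rows(slide=[[0,0,-0.1],[0.3,0,-0.2],[0.6,0,-0.2],[0.9,0,-0.2],[1.2,0,-0.2],[1.4,0,-0.2],[1.4,0,-0.2]], delta_rot=[[0,0,0],[0,0,0],[0,0,0],[0,0,0],[0,0,0],[0,0,0],[0,0,0]])

```text
time: 16.88
tool_pos: [0.5908, -0.0628, 0.1913]
tcp_rot: [3.133, -0.216, -0.003]
wrist_force: [-7.3, 1.0, 1.2]
width: 0.643
```

```bash
python3 - <<'E'
from h import *
st();p=wcam();save(p,'w12')
s=read_state();d=np.array(s['tool_pos'])-[.5793,-.0613,.1906];print(d[0]*np.cos(.138)-d[1]*np.sin(.138),d)
E
```

```text
t 16.88 pos [ 0.5908 -0.0628  0.1913] yaw -0.1379 zax [-0.002 -0.001 -1.   ] F [-7.3  1.   1.2] w 0.643 q [-0.15  0.15  1.83 -0.    1.16  1.56]
0.011639987406327592 [ 0.01153959 -0.00152735  0.00072856]
```

View pics/w12.png

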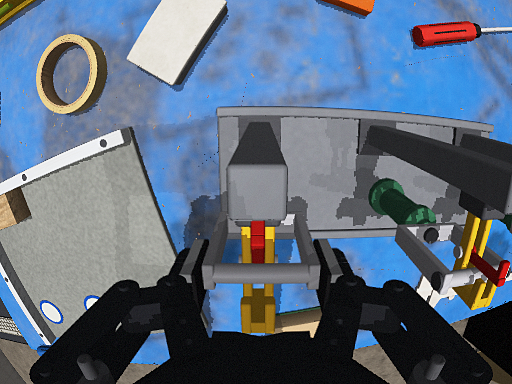

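>>> play_rows(slide=[[0.2,0,0],[0.3,0,0],[0.3,0,-0.5],[0.3,0,-1],[0.3,0,-1.5],[0.3,0,-2],[0.3,0,-2.5],[0.3,0,-3],[0.3,0,-3],[0.3,0,-3]], delta_rot=[[0,0,0],[0,0,0],[0,0,0],[0,0,0],[0,0,0],[0,0,0],[0,0,0],[0,0,0],[0,0,0],[0,0,0]])

```text
time: 17.77
tool_pos: [0.595, -0.0634, 0.2224]
tcp_rot: [3.133, -0.216, 0.002]
wrist_force: [0.4, -0.3, -2.2]
width: 0.64
```

```bash
python3 - <<'E'
from h import *
st();p=wcam();save(p,'w13')
s=read_state();d=np.array(s['tool_pos'])-[.5793,-.0613,.1906];print(d[0]*np.cos(.138)-d[1]*np.sin(.138),d)
E
```

```text
t 17.77 pos [ 0.595  -0.0634  0.2224] yaw -0.1379 zax [ 0.001 -0.001 -1.   ] F [ 0.4 -0.3 -2.2] w 0.64 q [-0.15  0.13  1.79 -0.    1.22  1.56]
0.015317088967760878 [ 0.0151874  -0.00199234  0.03123902]
```

View pics/w13.png

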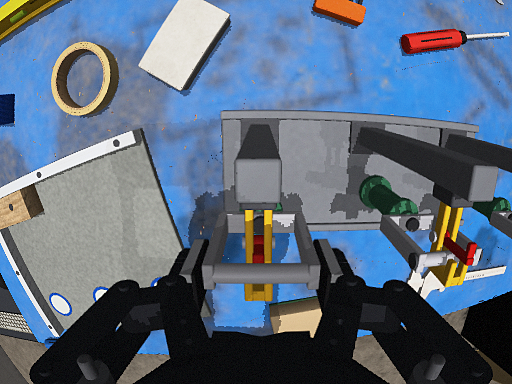

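>>> play_rows(slide=[[-0.8,0,0],[-1.8,0,0],[-2.8,0,0],[-3.8,0,0],[-4.8,0,0],[-6,0,0],[-7.5,0,0],[-9,0,0],[-10.5,0,0],[-10.5,0,0]], delta_rot=[[0,0,0],[0,0,0],[0,0,0],[0,0,0],[0,0,0],[0,0,0],[0,0,0],[0,0,0],[0,0,0],[0,0,0]])

```text
time: 18.65
tool_pos: [0.4869, -0.0483, 0.2214]
tcp_rot: [3.133, -0.216, -0.005]
wrist_force: [-1.0, 0.2, -3.5]
width: 0.641
```

```bash
python3 - <<'E'
from h import *
st();p=wcam();save(p,'w14')
t=pw(-.082,.116);print(t)
plan((*t,.23,.1157))
E
```

```text
t 18.65 pos [ 0.4869 -0.0483  0.2214] yaw -0.1378 zax [-0.003 -0.001 -1.   ] F [-1.   0.2 -3.5] w 0.641 q [-0.15 -0.08  2.01 -0.    1.21  1.56]
[0.40695696 0.3271582 ]
slide [-13.26, -36.09, -0.85] rot [0.001, 0.0, -0.253] minrows 9.2 2.0
```

View pics/w14.png

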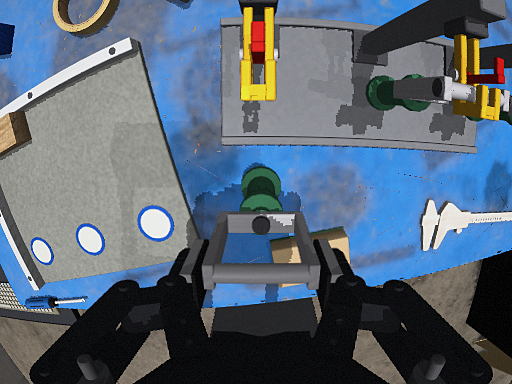

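>>> play_rows(slide=[[-0.6,-1.5,-0.8],[-1.8,-4.8,-0.8],[-3,-8.1,-0.8],[-4.2,-11.4,-0.8],[-5.4,-14.7,-0.8],[-6.6,-18,-0.8],[-7.8,-21.3,-0.8],[-9,-24.6,-0.8],[-10.2,-27.9,-0.8],[-11.4,-31.2,-0.8],[-12.4,-33.8,-0.8],[-13,-35.4,-0.8]], delta_rot=[[0,0,-0.02],[0,0,-0.05],[0,0,-0.07],[0,0,-0.1],[0,0,-0.12],[0,0,-0.15],[0,0,-0.17],[0,0,-0.2],[0,0,-0.22],[0,0,-0.24],[0,0,-0.253],[0,0,-0.253]])

```text
time: 19.7
tool_pos: [0.408, 0.3232, 0.2299]
tcp_rot: [-3.135, -0.185, -0.001]
wrist_force: [0.6, 0.1, -4.0]
width: 0.642
```

```bash
cat >> h.py <<'E'
def pads(p):
    hsv=cv2.cvtColor(p['image'],cv2.COLOR_RGB2HSV);C=wcloud(p)
    # blue rims: convex hull of rim
    wm=((hsv[...,0]>100)&(hsv[...,0]<125)&(hsv[...,1]>120)&(np.abs(C[...,2]-.012)<.006)).astype(np.uint8)
    n,l,s,c=cv2.connectedComponentsWithStats(wm)
    for i in range(1,n):
        if 60<s[i,4]<4000:
            v,u=np.nonzero(l==i);P=np.array([w2w(p,a,b,.012)[:2] for a,b in zip(u,v)]).astype(np.float32)
            (cx,cy),r=cv2.minEnclosingCircle(P)
            if .02<r<.035:print('pad',round(cx,4),round(cy,4),'r',round(r,4),s[i],'plate',np.round(wp(cx,cy),4))
E
python3 - <<'E'
from h import *
st();p=wcam();save(p,'w15');pads(p)
E
```

```text
t 19.7 pos [0.408  0.3232 0.2299] yaw 0.1178 zax [ 0.     0.001 -1.   ] F [ 0.6  0.1 -4. ] w 0.642 q [ 0.62 -0.02  1.94  0.    1.22  2.07]
pad 0.4058 0.3279 r 0.0261 [236 147  43  34 290] plate [-0.0831  0.1168]
pad 0.4192 0.2134 r 0.0261 [329 148  40  41 401] plate [-0.083   0.0015]
pad 0.4325 0.0992 r 0.0263 [411 152  32  37 288] plate [-0.0829 -0.1134]
pad 0.3028 0.4104 r 0.0335 [164 233  48   6 226] plate [-0.1758  0.2107]
```

View pics/w15.png

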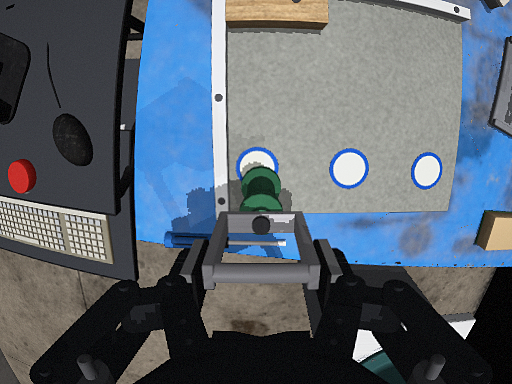

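```bash
python3 - <<'E'
from h import *
plan((.406,.328,.23,.1157),(.406,.328,.160,.1157),(.406,.328,.154,.1157))
E
```

```text
slide [-0.13, -0.31, -0.01] rot [-0.003, -0.0, 0.002] minrows 0.1 0.0
slide [-0.14, -0.28, 6.99] rot [-0.003, -0.0, 0.002] minrows 1.7 0.0
slide [-0.14, -0.28, 7.59] rot [-0.003, -0.0, 0.002] minrows 0.1 0.0
```

>>> play_rows(slide=[[-0.1,-0.3,1],[-0.1,-0.3,2.5],[-0.1,-0.3,4],[-0.1,-0.3,5.2],[-0.1,-0.3,6.2],[-0.1,-0.3,6.8],[-0.1,-0.3,6.8]], delta_rot=[[0,0,0],[0,0,0],[0,0,0],[0,0,0],[0,0,0],[0,0,0],[0,0,0]])

```text
time: 20.33
tool_pos: [0.4055, 0.3271, 0.1599]
tcp_rot: [-3.135, -0.184, 0.004]
wrist_force: [-1.0, -0.4, -3.9]
width: 0.64
```

>>> play_rows(slide=[[0,0,0.2],[0,0,0.4],[0,0,0.6],[0,0,0.6]], delta_rot=[[0,0,0],[0,0,0],[0,0,0],[0,0,0]])

```text
time: 20.67
tool_pos: [0.4057, 0.3272, 0.1541]
tcp_rot: [-3.134, -0.184, 0.003]
wrist_force: [0.2, -1.6, -3.3]
width: 0.641
```

>>> play_rows(slide=[[0,0,0.1],[0,0,0.2],[0,0,0.2]], delta_rot=[[0,0,0],[0,0,0],[0,0,0]])

```text
time: 20.92
tool_pos: [0.4064, 0.3275, 0.1539]
tcp_rot: [-3.134, -0.184, 0.001]
wrist_force: [-2.6, -1.6, 5.4]
width: 0.643
```

```bash
python3 - <<'E'
from h import *
st();p=wcam();save(p,'w16')
E
```

```text
t 20.92 pos [0.4064 0.3275 0.1539] yaw 0.1172 zax [-0.001  0.002 -1.   ] F [-2.6 -1.6  5.4] w 0.643 q [0.63 0.05 2.02 0.   1.08 2.08]
```

View pics/w16.png

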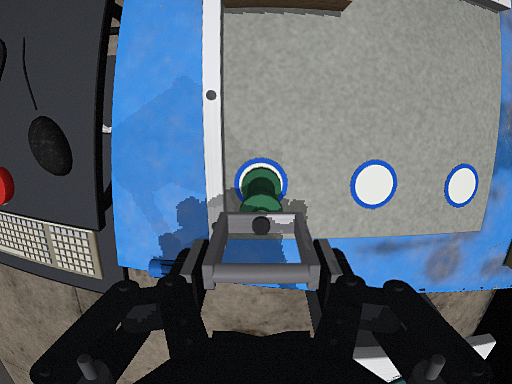

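>>> play_rows(slide=[[0,0,0],[0,0,0],[0,0,0],[0,0,0]], delta_rot=[[0,0,0],[0,0,0],[0,0,0],[0,0,0]], hand=0.85)

```text
time: 21.3
tool_pos: [0.4066, 0.3277, 0.1541]
tcp_rot: [-3.133, -0.184, -0.0]
wrist_force: [0.4, 0.2, -0.1]
width: 0.855
```

```bash
python3 - <<'E'
from h import *
st();p=wcam();save(p,'w17')
E
```

```text
t 21.3 pos [0.4066 0.3277 0.1541] yaw 0.1172 zax [-0.     0.003 -1.   ] F [ 0.4  0.2 -0.1] w 0.855 q [0.63 0.05 2.02 0.   1.08 2.08]
```

View pics/w17.png

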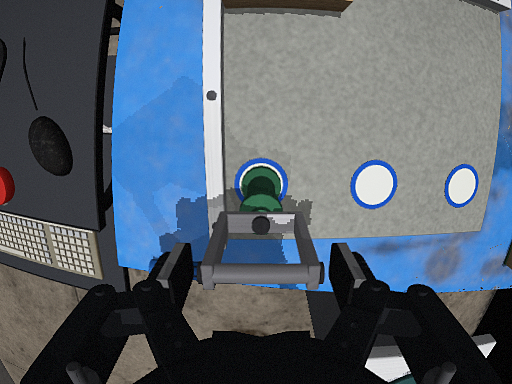

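>>> play_rows(slide=[[0,0,-2],[0,0,-5],[0,0,-9],[0,0,-13],[0,0,-17],[1,3.5,-19],[2,7.2,-19],[3,11,-19],[4,15,-19],[5,19,-19],[6,23,-19],[7,27,-19]], delta_rot=[[0,0,0],[0,0,0],[0,0,0],[0,0,0],[0,0,0.02],[0,0,0.05],[0,0,0.08],[0,0,0.11],[0,0,0.14],[0,0,0.17],[0,0,0.2],[0,0,0.23]])

```text
time: 22.35
tool_pos: [0.508, 0.0653, 0.3433]
tcp_rot: [-3.134, 0.179, -0.0]
wrist_force: [1.3, 0.7, 0.3]
width: 0.849
```

```bash
python3 - <<'E'
from h import *
st();plan((.5614,-.190,.29,-.138))
p=read_camera('top');save(p,'t1')
C=cloud(p);blockfit(p,C=C)
E
```

```text
t 22.35 pos [0.508  0.0653 0.3433] yaw -0.114 zax [ 0.     0.003 -1.   ] F [1.3 0.7 0.3] w 0.849 q [ 0.08 -0.1   1.8   0.    1.43  1.76]
slide [8.21, 24.77, 5.26] rot [-0.003, 0.0, 0.024] minrows 6.4 0.2
block c 597.8 327.6 mean [597.7 328. ] size 44.8 109.6 ang short 0.1051 n 347 z 0.0467
```

>>> play_rows(slide=[[1.1,3.5,0.5],[2.3,7,1],[3.5,10.5,1.6],[4.7,14,2.3],[5.8,17.5,3],[7,21,4],[8,24,5],[8.2,24.8,5.3],[8.2,24.8,5.3],[8.2,24.8,5.3]], delta_rot=[[0,0,0.024],[0,0,0.024],[0,0,0.024],[0,0,0.024],[0,0,0.024],[0,0,0.024],[0,0,0.024],[0,0,0.024],[0,0,0.024],[0,0,0.024]], hand=1.0)

```text
time: 23.23
tool_pos: [0.5618, -0.1976, 0.2906]
tcp_rot: [3.131, -0.228, 0.001]
wrist_force: [-0.0, 0.9, 0.6]
width: 0.998
```

```bash
cat >> h.py <<'E'
def hookview(p,S):
    C=wcloud(p);hsv=cv2.cvtColor(p['image'],cv2.COLOR_RGB2HSV)
    c,s=np.cos(.138),np.sin(.138);S=np.array(S)
    D=C[...,:2]-S;X=D@[c,-s];Y=D@[s,c];Z=C[...,2]
    m=(np.abs(X)<.03)&(np.abs(Y)<.045)&(Z>.19)&(Z<.26)
    k=m&(hsv[...,1]<40)&(hsv[...,2]>90)&(Z>.2)
    print('steel Y',np.round(np.percentile(Y[k],[1,99]),4))
    for a,b in((-.025,-.010),(.010,.025)):
        q=k&(Y>a)&(Y<b);print('bar X',np.round(np.median(X[q]),4),'Z',np.round(np.percentile(Z[q],[50,95]),4))
    y=m&(hsv[...,0]>20)&(hsv[...,0]<33)&(hsv[...,1]>150)
    print('hook Y',np.round(np.percentile(Y[y],[1,99]),4),'nose X',np.round(np.percentile(X[y&(Z>.215)],[1,99]),4))
E
python3 - <<'E'
from h import *
st();p=wcam();save(p,'w18')
hookview(p,(.5614,-.190))
plan((.5614,-.190,.187,-.138))
E
```

```text
t 23.23 pos [ 0.5618 -0.1976  0.2906] yaw -0.1454 zax [ 0.001 -0.003 -1.   ] F [-0.   0.9  0.6] w 0.998 q [-0.38  0.09  1.72 -0.    1.34  1.34]
steel Y [-0.0263  0.0287]
bar X 0.0006 Z [0.2093 0.2105]
bar X 0.0012 Z [0.2091 0.2106]
hook Y [-0.0068  0.0084] nose X [-0.014   0.0047]
slide [-0.19, -0.7, 10.42] rot [0.003, -0.002, -0.006] minrows 2.5 0.1
```

View pics/w18.png

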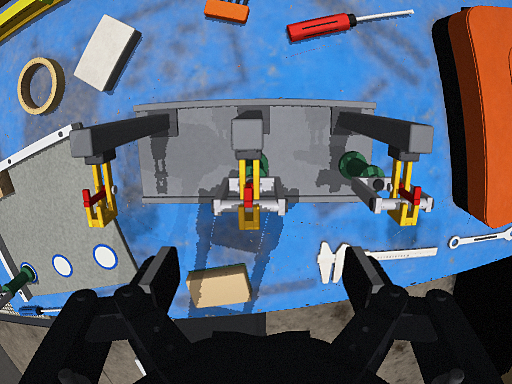

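>>> play_rows(slide=[[-0.1,-0.8,2],[-0.2,-0.8,4.5],[-0.2,-0.8,7],[-0.2,-0.8,9],[-0.2,-0.8,10.2],[-0.2,-0.8,10.4],[-0.2,-0.8,10.4]], delta_rot=[[0.003,-0.002,-0.006],[0.003,-0.002,-0.006],[0.003,-0.002,-0.006],[0.003,-0.002,-0.006],[0.003,-0.002,-0.006],[0.003,-0.002,-0.006],[0.003,-0.002,-0.006]])

```text
time: 23.87
tool_pos: [0.5613, -0.1878, 0.1872]
tcp_rot: [-3.134, 0.214, 0.001]
wrist_force: [-0.1, -1.0, 0.7]
width: 1.001
```

```bash
python3 - <<'E'
from h import *
st();p=wcam();save(p,'w19')
E
```

```text
t 23.87 pos [ 0.5613 -0.1878  0.1872] yaw -0.1366 zax [-0.     0.001 -1.   ] F [-0.1 -1.   0.7] w 1.001 q [-0.37  0.15  1.84  0.    1.15  1.34]
```

View pics/w19.png

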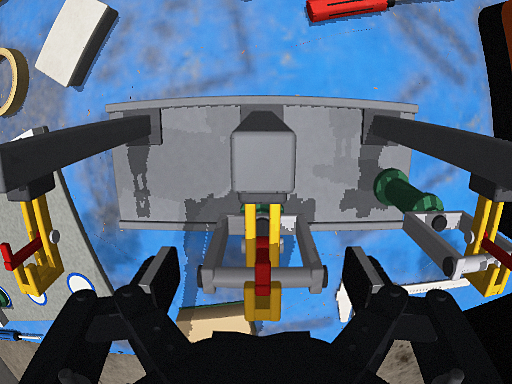

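>>> play_rows(slide=[[0,0,0],[0,0,0],[0,0,0],[0,0,0],[0,0,0],[0,0,0]], delta_rot=[[0,0,0],[0,0,0],[0,0,0],[0,0,0],[0,0,0],[0,0,0]], hand=0.5, force=60)

```text
time: 24.42
tool_pos: [0.5636, -0.189, 0.1907]
tcp_rot: [3.133, -0.215, 0.009]
wrist_force: [0.3, 0.4, 6.1]
width: 0.64
```

>>> play_rows(slide=[[0,0,-0.1],[0.3,0,-0.2],[0.6,0,-0.2],[0.9,0,-0.2],[1.2,0,-0.2],[1.5,0,-0.2],[1.6,0,-0.2],[1.6,0,-0.2]], delta_rot=[[0,0,0],[0,0,0],[0,0,0],[0,0,0],[0,0,0],[0,0,0],[0,0,0],[0,0,0]])

```text
time: 25.08
tool_pos: [0.5764, -0.1906, 0.1911]
tcp_rot: [-3.134, 0.215, 0.004]
wrist_force: [-9.1, 1.4, 2.0]
width: 0.642
```

```bash
python3 - <<'E'
from h import *
st();p=wcam();save(p,'w20')
E
```

```text
t 25.08 pos [ 0.5764 -0.1906  0.1911] yaw -0.1372 zax [-0.003  0.001 -1.   ] F [-9.1  1.4  2. ] w 0.642 q [-0.36  0.17  1.8  -0.    1.17  1.35]
```

View pics/w20.png

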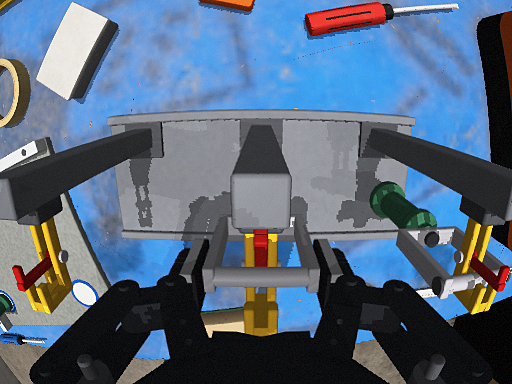

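Same state as before (12.9 mm back). Lift.

>>> play_rows(slide=[[0.2,0,0],[0.2,0,-0.3],[0.2,0,-0.6],[0.2,0,-1],[0.2,0,-1.5],[0.2,0,-2],[0.2,0,-2.5],[0.2,0,-3],[0.2,0,-3],[0.2,0,-3]], delta_rot=[[0,0,0],[0,0,0],[0,0,0],[0,0,0],[0,0,0],[0,0,0],[0,0,0],[0,0,0],[0,0,0],[0,0,0]])

```text
time: 25.97
tool_pos: [0.5796, -0.1912, 0.2223]
tcp_rot: [3.134, -0.215, 0.001]
wrist_force: [0.4, -0.4, -2.4]
width: 0.641
```

```bash
python3 - <<'E'
from h import *
st();p=wcam();save(p,'w21')
E
```

```text
t 25.97 pos [ 0.5796 -0.1912  0.2223] yaw -0.1372 zax [ 0. -0. -1.] F [ 0.4 -0.4 -2.4] w 0.641 q [-0.36  0.15  1.77 -0.    1.22  1.35]
```

View pics/w21.png

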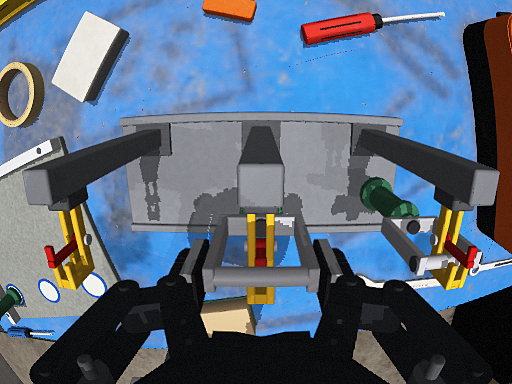

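>>> play_rows(slide=[[-0.8,0,0],[-1.8,0,0],[-2.8,0,0],[-3.8,0,0],[-4.8,0,0],[-6,0,0],[-7.5,0,0],[-9,0,0],[-10.5,0,0],[-10.5,0,0]], delta_rot=[[0,0,0],[0,0,0],[0,0,0],[0,0,0],[0,0,0],[0,0,0],[0,0,0],[0,0,0],[0,0,0],[0,0,0]])

```text
time: 26.85
tool_pos: [0.4717, -0.176, 0.2215]
tcp_rot: [-3.134, 0.216, 0.005]
wrist_force: [-0.0, 0.5, -3.1]
width: 0.642
```

```bash
python3 - <<'E'
from h import *
st();plan((.4192,.2134,.23,.1157))
E
```

```text
t 26.85 pos [ 0.4717 -0.176   0.2215] yaw -0.1376 zax [-0.003  0.001 -1.   ] F [-0.   0.5 -3.1] w 0.642 q [-0.41 -0.05  1.98 -0.    1.21  1.3 ]
slide [-10.55, -37.85, -0.81] rot [-0.001, 0.003, -0.253] minrows 9.4 2.0
```

>>> play_rows(slide=[[-0.5,-1.5,-0.8],[-1.4,-5,-0.8],[-2.3,-8.4,-0.8],[-3.3,-11.9,-0.8],[-4.3,-15.3,-0.8],[-5.2,-18.8,-0.8],[-6.2,-22.3,-0.8],[-7.2,-25.8,-0.8],[-8.1,-29.2,-0.8],[-9.1,-32.5,-0.8],[-10,-35.5,-0.8],[-10.4,-37.2,-0.8]], delta_rot=[[0,0,-0.02],[0,0,-0.05],[0,0,-0.07],[0,0,-0.1],[0,0,-0.12],[0,0,-0.15],[0,0,-0.17],[0,0,-0.2],[0,0,-0.22],[0,0,-0.24],[0,0,-0.253],[0,0,-0.253]])

```text
time: 27.85
tool_pos: [0.419, 0.2098, 0.2303]
tcp_rot: [-3.133, -0.185, 0.003]
wrist_force: [0.5, 0.0, -2.8]
width: 0.64
```

```bash
python3 - <<'E'
from h import *
p=wcam();save(p,'w22');pads(p);blockfit(p)
st();plan((.4192,.2134,.23,.1157),(.4192,.2134,.160,.1157))
E
```

```text
pad 0.4194 0.2135 r 0.0259 [237 145  43  34 304] plate [-0.0828  0.0017]
pad 0.4059 0.3277 r 0.026 [148 146  39  40 310] plate [-0.083   0.1166]
pad 0.4326 0.0992 r 0.0261 [331 146  39  41 397] plate [-0.0829 -0.1134]
block c 586.5 326.5 mean [588.7 328.2] size 36.1 112.8 ang short -0.0132 n 2319 z 0.0467
t 27.9 pos [0.4191 0.2116 0.2303] yaw 0.1181 zax [-0.002  0.005 -1.   ] F [-0.   2.3 -2.5] w 0.636 q [ 0.41 -0.13  2.04  0.01  1.23  1.86]
slide [0.03, -0.18, 0.03] rot [-0.005, 0.002, 0.002] minrows 0.0 0.0
slide [0.04, -0.14, 7.03] rot [-0.005, 0.002, 0.002] minrows 1.7 0.0
```

View pics/w22.png

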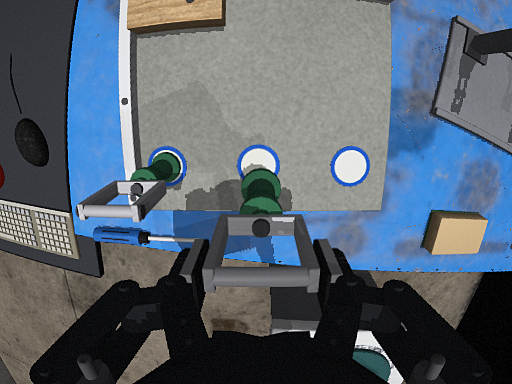

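>>> play_rows(slide=[[0,-0.1,1],[0,-0.1,2.5],[0,-0.1,4],[0,-0.1,5.2],[0,-0.1,6.2],[0,-0.1,6.9],[0,-0.1,6.9]], delta_rot=[[-0.004,0.002,0.002],[-0.004,0.002,0.002],[-0.004,0.002,0.002],[-0.004,0.002,0.002],[-0.004,0.002,0.002],[-0.004,0.002,0.002],[-0.004,0.002,0.002]])

```text
time: 28.48
tool_pos: [0.4177, 0.2119, 0.1592]
tcp_rot: [3.136, 0.181, -0.005]
wrist_force: [-0.2, -0.2, -2.4]
width: 0.643
```

>>> play_rows(slide=[[0,0,0.3],[0,0,0.5],[0,0,0.7],[0,0,0.8],[0,0,0.8]], delta_rot=[[0,0,0],[0,0,0],[0,0,0],[0,0,0],[0,0,0]])

```text
time: 28.9
tool_pos: [0.4191, 0.2121, 0.154]
tcp_rot: [3.136, 0.181, -0.0]
wrist_force: [-2.5, -1.5, 8.3]
width: 0.641
```

```bash
python3 - <<'E'
from h import *
st();p=wcam();save(p,'w23')
E
```

```text
t 28.9 pos [0.4191 0.2121 0.154 ] yaw 0.1154 zax [-0. -0. -1.] F [-2.5 -1.5  8.3] w 0.641 q [ 0.42 -0.06  2.12 -0.    1.08  1.87]
```

View pics/w23.png

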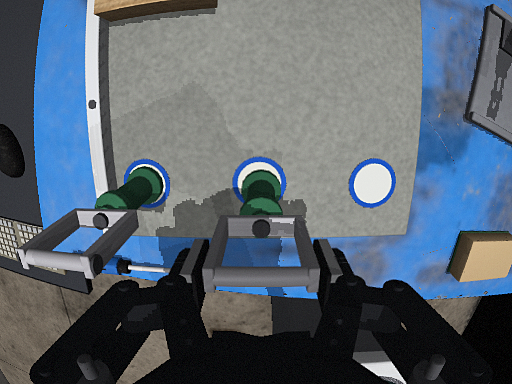

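>>> play_rows(slide=[[0,0,0],[0,0,0],[0,0,0],[0,0,0],[0,0,0]], delta_rot=[[0,0,0],[0,0,0],[0,0,0],[0,0,0],[0,0,0]], hand=0.83)

```text
time: 29.37
tool_pos: [0.4191, 0.2122, 0.154]
tcp_rot: [3.136, 0.181, 0.0]
wrist_force: [0.7, 1.0, 0.3]
width: 0.832
```

```bash
python3 - <<'E'
from h import *
st();p=wcam();save(p,'w24')
E
```

```text
t 29.37 pos [0.4191 0.2122 0.154 ] yaw 0.1155 zax [ 0. -0. -1.] F [0.7 1.  0.3] w 0.832 q [ 0.42 -0.06  2.12 -0.    1.08  1.87]
```

View pics/w24.png

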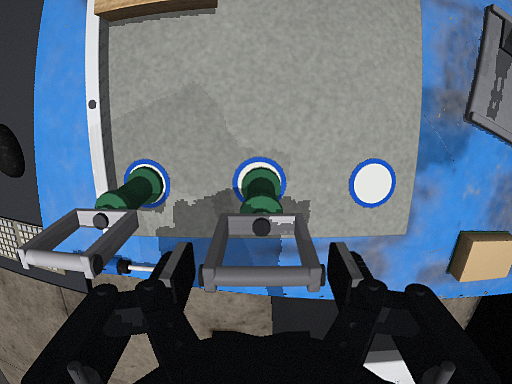

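Released cleanly. Up and over to hook 1.

>>> play_rows(slide=[[0,0,-2],[0,0,-5],[0,0,-9],[0,0,-13],[0,0,-17],[0.5,3.5,-19],[1,7.2,-19],[1.5,11,-19],[2,15,-19],[2.5,19,-19],[3,23,-19],[3.5,27,-19]], delta_rot=[[0,0,0],[0,0,0],[0,0,0],[0,0,0],[0,0,0.02],[0,0,0.05],[0,0,0.08],[0,0,0.11],[0,0,0.14],[0,0,0.17],[0,0,0.2],[0,0,0.23]])

```text
time: 30.42
tool_pos: [0.4849, -0.0539, 0.3439]
tcp_rot: [3.136, -0.182, 0.0]
wrist_force: [1.6, 0.1, 0.5]
width: 0.833
```

```bash
python3 - <<'E'
from h import *
st();plan((.5435,-.318,.29,-.138))
E
```

```text
t 30.42 pos [ 0.4849 -0.0539  0.3439] yaw -0.1159 zax [ 0. -0. -1.] F [1.6 0.1 0.5] w 0.833 q [-0.16 -0.15  1.85 -0.    1.44  1.52]
slide [8.87, 25.55, 5.39] rot [0.0, -0.0, 0.022] minrows 6.6 0.2
```

>>> play_rows(slide=[[1.1,3.5,0.5],[2.3,7,1],[3.5,10.5,1.6],[4.8,14,2.3],[6,17.5,3],[7.4,21,4],[8.6,24.5,5],[8.9,25.5,5.4],[8.9,25.5,5.4],[8.9,25.5,5.4]], delta_rot=[[0,0,0.022],[0,0,0.022],[0,0,0.022],[0,0,0.022],[0,0,0.022],[0,0,0.022],[0,0,0.022],[0,0,0.022],[0,0,0.022],[0,0,0.022]], hand=1.0)

```text
time: 31.25
tool_pos: [0.5434, -0.3173, 0.2889]
tcp_rot: [-3.132, 0.218, 0.003]
wrist_force: [0.0, -0.1, 1.0]
width: 1.001
```

```bash
python3 - <<'E'
from h import *
st();p=wcam();save(p,'w25')
hookview(p,(.5435,-.318))
plan((.5435,-.318,.187,-.138))
E
```

```text
t 31.25 pos [ 0.5434 -0.3173  0.2889] yaw -0.1392 zax [-0.002  0.002 -1.   ] F [ 0.  -0.1  1. ] w 1.001 q [-0.57  0.15  1.65  0.    1.35  1.14]
steel Y [-0.0271  0.0277]
bar X 0.001 Z [0.2093 0.2106]
bar X 0.0012 Z [0.2092 0.2105]
hook Y [-0.0072  0.0078] nose X [-0.0139  0.0047]
slide [0.01, 0.15, 10.27] rot [-0.001, 0.001, -0.0] minrows 2.5 0.0
```

View pics/w25.png

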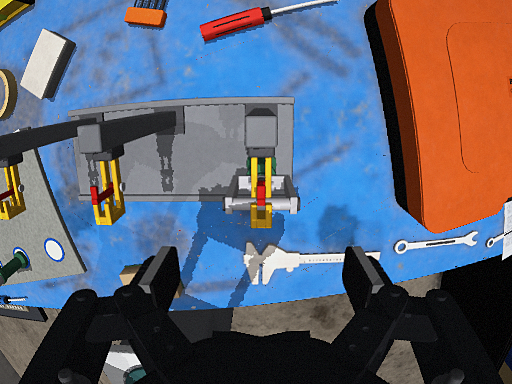

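>>> play_rows(slide=[[0,0.1,2],[0,0.1,4.5],[0,0.1,7],[0,0.1,9],[0,0.1,10.1],[0,0.1,10.3],[0,0.1,10.3]], delta_rot=[[0,0,0],[0,0,0],[0,0,0],[0,0,0],[0,0,0],[0,0,0],[0,0,0]])

```text
time: 31.88
tool_pos: [0.5435, -0.3163, 0.187]
tcp_rot: [-3.133, 0.214, 0.001]
wrist_force: [-0.0, -0.3, 0.4]
width: 1.0
```

>>> play_rows(slide=[[0,0,0],[0,0,0],[0,0,0],[0,0,0],[0,0,0],[0,0,0]], delta_rot=[[0,0,0],[0,0,0],[0,0,0],[0,0,0],[0,0,0],[0,0,0]], hand=0.5, force=60)

```text
time: 32.38
tool_pos: [0.5449, -0.3168, 0.1896]
tcp_rot: [-3.134, 0.215, -0.005]
wrist_force: [-0.2, 2.2, 6.7]
width: 0.64
```

>>> play_rows(slide=[[0,0,-0.1],[0.3,0,-0.2],[0.6,0,-0.2],[0.9,0,-0.2],[1.2,0,-0.2],[1.5,0,-0.2],[1.6,0,-0.2],[1.6,0,-0.2]], delta_rot=[[0,0,0],[0,0,0],[0,0,0],[0,0,0],[0,0,0],[0,0,0],[0,0,0],[0,0,0]])

```text
time: 33.05
tool_pos: [0.558, -0.3185, 0.1901]
tcp_rot: [-3.132, 0.215, 0.007]
wrist_force: [-7.2, 1.6, 1.9]
width: 0.639
```

```bash
python3 - <<'E'
from h import *
st();p=wcam();save(p,'w26')
E
```

```text
t 33.05 pos [ 0.558  -0.3185  0.1901] yaw -0.1369 zax [-0.004  0.002 -1.   ] F [-7.2  1.6  1.9] w 0.639 q [-0.56  0.24  1.73 -0.    1.18  1.15]
```

View pics/w26.png

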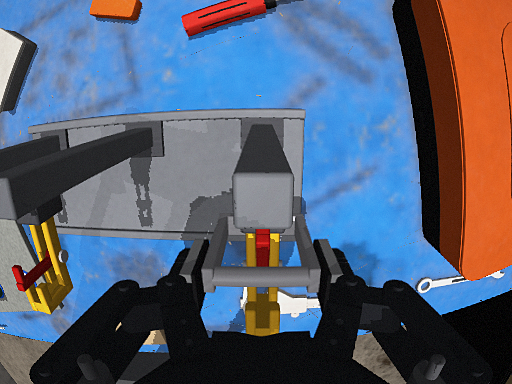

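>>> play_rows(slide=[[0.2,0,0],[0.2,0,-0.3],[0.2,0,-0.6],[0.2,0,-1],[0.2,0,-1.5],[0.2,0,-2],[0.2,0,-2.5],[0.2,0,-3],[0.2,0,-3.1],[0.2,0,-3.1]], delta_rot=[[0,0,0],[0,0,0],[0,0,0],[0,0,0],[0,0,0],[0,0,0],[0,0,0],[0,0,0],[0,0,0],[0,0,0]])

```text
time: 33.93
tool_pos: [0.5613, -0.3193, 0.2226]
tcp_rot: [-3.134, 0.215, 0.002]
wrist_force: [-0.6, 0.8, -3.3]
width: 0.644
```

>>> play_rows(slide=[[-0.8,0,0],[-1.8,0,0],[-2.8,0,0],[-3.8,0,0],[-4.8,0,0],[-6,0,0],[-7.5,0,0],[-9,0,0],[-10.5,0,0],[-10.5,0,0]], delta_rot=[[0,0,0],[0,0,0],[0,0,0],[0,0,0],[0,0,0],[0,0,0],[0,0,0],[0,0,0],[0,0,0],[0,0,0]])

```text
time: 34.77
tool_pos: [0.4538, -0.3042, 0.2224]
tcp_rot: [-3.133, 0.216, 0.006]
wrist_force: [-0.9, -0.3, -2.8]
width: 0.646
```

```bash
python3 - <<'E'
from h import *
st();p=wcam();save(p,'w27')
plan((.4325,.0992,.23,.1157))
E
```

```text
t 34.77 pos [ 0.4538 -0.3042  0.2224] yaw -0.1378 zax [-0.004  0.001 -1.   ] F [-0.9 -0.3 -2.8] w 0.646 q [-0.64  0.03  1.9  -0.    1.21  1.07]
slide [-7.82, -39.69, -0.69] rot [-0.001, 0.001, -0.254] minrows 9.7 2.0
```

View pics/w27.png

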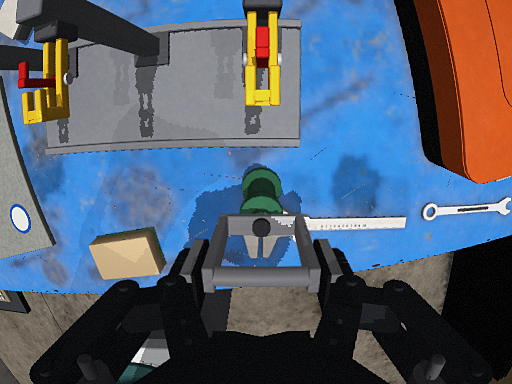

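>>> play_rows(slide=[[-0.3,-1.5,-0.7],[-1,-5,-0.7],[-1.7,-8.6,-0.7],[-2.4,-12.2,-0.7],[-3.1,-15.8,-0.7],[-3.8,-19.4,-0.7],[-4.5,-23,-0.7],[-5.2,-26.6,-0.7],[-5.9,-30.2,-0.7],[-6.6,-33.6,-0.7],[-7.3,-37,-0.7],[-7.7,-39,-0.7]], delta_rot=[[0,0,-0.02],[0,0,-0.05],[0,0,-0.07],[0,0,-0.1],[0,0,-0.12],[0,0,-0.15],[0,0,-0.17],[0,0,-0.2],[0,0,-0.22],[0,0,-0.24],[0,0,-0.254],[0,0,-0.254]])

```text
time: 35.82
tool_pos: [0.4326, 0.0955, 0.2306]
tcp_rot: [-3.133, -0.186, -0.0]
wrist_force: [-0.4, -0.1, -1.8]
width: 0.639
```

```bash
python3 - <<'E'
from h import *
p=wcam();save(p,'w28');pads(p)
st();plan((.4325,.0992,.23,.1157),(.4325,.0992,.160,.1157))
E
```

```text
pad 0.4326 0.0993 r 0.026 [237 145  43  34 301] plate [-0.0828 -0.1133]
pad 0.4194 0.2135 r 0.026 [148 147  39  40 299] plate [-0.0828  0.0017]
pad 0.4057 0.3282 r 0.0261 [ 76 150  30  37 227] plate [-0.0831  0.1172]
t 35.87 pos [0.4326 0.0977 0.2306] yaw 0.1188 zax [-0.     0.006 -1.   ] F [ 0.1  3.3 -3.1] w 0.642 q [ 0.16 -0.18  2.08  0.01  1.24  1.61]
slide [0.01, -0.15, 0.06] rot [-0.006, -0.001, 0.003] minrows 0.0 0.1
slide [0.01, -0.11, 7.06] rot [-0.006, -0.001, 0.003] minrows 1.7 0.1
```

View pics/w28.png

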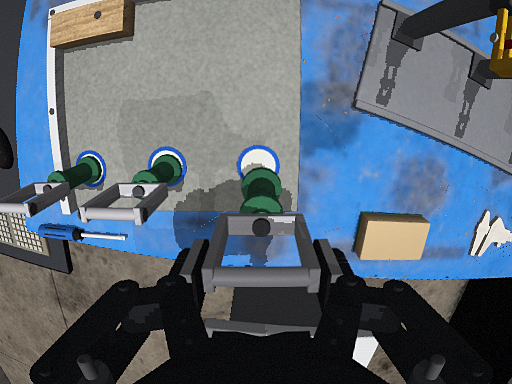

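>>> play_rows(slide=[[0,-0.1,1],[0,-0.1,2.5],[0,-0.1,4],[0,-0.1,5.2],[0,-0.1,6.2],[0,-0.1,6.9],[0,-0.1,6.9]], delta_rot=[[-0.004,0,0.002],[-0.004,0,0.002],[-0.004,0,0.002],[-0.004,0,0.002],[-0.004,0,0.002],[-0.004,0,0.002],[-0.004,0,0.002]])

```text
time: 36.45
tool_pos: [0.4312, 0.0985, 0.1596]
tcp_rot: [-3.135, -0.182, 0.005]
wrist_force: [-0.4, -0.3, -3.4]
width: 0.645
```

>>> play_rows(slide=[[0,0,0.3],[0,0,0.5],[0,0,0.7],[0,0,0.9],[0,0,0.9]], delta_rot=[[0,0,0],[0,0,0],[0,0,0],[0,0,0],[0,0,0]])

```text
time: 36.87
tool_pos: [0.4325, 0.0986, 0.1528]
tcp_rot: [-3.135, -0.182, 0.001]
wrist_force: [-2.4, 0.3, 7.1]
width: 0.642
```

```bash
python3 - <<'E'
from h import *
st();p=wcam();save(p,'w29')
E
```

```text
t 36.87 pos [0.4325 0.0986 0.1528] yaw 0.116 zax [-0.     0.001 -1.   ] F [-2.4  0.3  7.1] w 0.642 q [ 0.17 -0.11  2.17  0.    1.08  1.62]
```

View pics/w29.png

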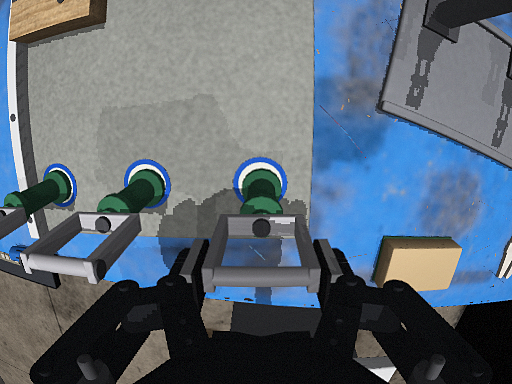

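>>> play_rows(slide=[[0,0,0],[0,0,0],[0,0,0],[0,0,0],[0,0,0]], delta_rot=[[0,0,0],[0,0,0],[0,0,0],[0,0,0],[0,0,0]], hand=0.83)

```text
time: 37.33
tool_pos: [0.4326, 0.0986, 0.1529]
tcp_rot: [-3.135, -0.182, 0.0]
wrist_force: [-0.3, -0.6, -0.4]
width: 0.828
```

>>> play_rows(slide=[[0,0,-2],[0,0,-5],[0,0,-9],[0,0,-13],[0,0,-17],[0,0,-21],[-1,-3,-24],[-2,-6,-25],[-2,-9,-25],[-2,-11,-25],[-2,-11,-25],[-2,-11,-25]], delta_rot=[[0,0,0],[0,0,0],[0,0,0],[0,0,0],[0,0,0],[0,0,0],[0,0,0],[0,0,0],[0,0,0],[0,0,0],[0,0,0],[0,0,0]])

```text
time: 38.33
tool_pos: [0.3997, 0.2058, 0.4027]
tcp_rot: [-3.136, -0.186, 0.001]
wrist_force: [-0.3, -0.2, -0.9]
width: 0.831
```

```bash
python3 - <<'E'
from h import *
import pickle
st();p=wcam();save(p,'w30');r=blockfit(p);print('block plate',wp(*r[:2]),r[2]-.1157)
pads(p)
C=wcloud(p);hsv=cv2.cvtColor(p['image'],cv2.COLOR_RGB2HSV)
for c in([.4059,.3278],[.4193,.2135],[.4326,.0993]):
    # bail top: points z .15-.18 steel
    d=np.hypot(C[...,0]-c[0],C[...,1]-c[1])
    m=(d<.045)&(C[...,2]>.160)&(C[...,2]<.185);P=C[m];rr=cv2.minAreaRect((P[:,:2]*1000).astype(np.float32))
    g=(d<.045)&(hsv[...,0]>60)&(hsv[...,0]<95)&(hsv[...,1]>60)
    print('bar ctr',np.round(rr[0],1),np.round(rr[1],1),'pad',np.array(c)*1000,'n',m.sum(),'ztop',np.round(np.percentile(P[:,2],95),4))
    for a,b in((.012,.03),(.03,.07),(.07,.1)):
        q=g&(C[...,2]>a)&(C[...,2]<b);
        if q.sum()>5:
            e=(np.percentile(C[q][:,:2],2,0)+np.percentile(C[q][:,:2],98,0))/2
            print('  green',a,q.sum(),np.round(e*1000,1))
p=read_camera('top');save(p,'t2');r=blockfit(p,C=cloud(p));print('top',wp(*r[:2]),r[2]-.1157)
p=read_camera('scene');save(p,'s2')
E
python3 -c "
import cv2;a=cv2.imread('pics/s2.png')[120:340,120:420];cv2.imwrite('pics/s2z.png',cv2.resize(a,None,fx=2.6,fy=2.6,interpolation=cv2.INTER_CUBIC))"
```

```text
t 38.33 pos [0.3997 0.2058 0.4027] yaw 0.1185 zax [-0.001  0.    -1.   ] F [-0.3 -0.2 -0.9] w 0.831 q [ 0.42 -0.23  1.81  0.    1.56  1.87]
block c 597.0 327.5 mean [596.9 326.4] size 45.7 109.3 ang short 0.1176 n 1631 z 0.0467
block plate [0.10684266 0.09442405] 0.0019382252577945513
pad 0.4057 0.3277 r 0.0259 [181 121  27  28 129] plate [-0.0831  0.1167]
pad 0.4201 0.2132 r 0.0256 [244 120  29  18 117] plate [-0.0821  0.0013]
pad 0.4322 0.0993 r 0.026 [308 121  28  28 133] plate [-0.0832 -0.1133]
bar ctr [406.1 327.7] [13.5 60.3] pad [405.9 327.8] n 386 ztop 0.1739
  green 0.012 119 [409.7 326.3]
  green 0.03 49 [412.9 322.2]
  green 0.07 89 [415.7 327.5]
bar ctr [417.1 212.2] [13.8 59.9] pad [419.3 213.5] n 434 ztop 0.174
  green 0.012 90 [425.7 211. ]
  green 0.03 10 [427.7 213.4]
  green 0.07 107 [427.4 212.8]
bar ctr [431.3  98.1] [13.5 59.2] pad [432.6  99.3] n 422 ztop 0.1738
  green 0.012 107 [434.8 101.6]
  green 0.03 51 [437.  103.8]
  green 0.07 90 [441.3 100.2]
block c 598.0 327.7 mean [597.8 328.5] size 44.2 109.3 ang short 0.1227 n 348 z 0.047
top [0.10783464 0.09445728] 0.0070142352626207105
```

View pics/w30.png

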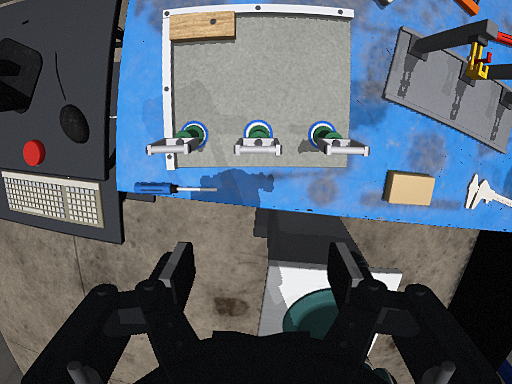

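View pics/s2z.png

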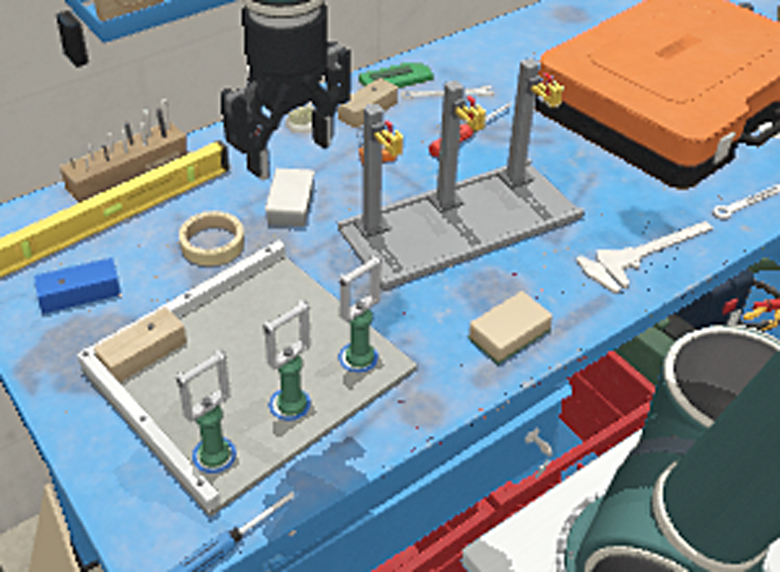

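>>> play_rows(slide=[[0,0,0],[0,0,0],[0,0,0],[0,0,0],[0,0,0],[0,0,0],[0,0,0],[0,0,0],[0,0,0],[0,0,0],[0,0,0],[0,0,0]], delta_rot=[[0,0,0],[0,0,0],[0,0,0],[0,0,0],[0,0,0],[0,0,0],[0,0,0],[0,0,0],[0,0,0],[0,0,0],[0,0,0],[0,0,0]])

```text
time: 39.48
tool_pos: [0.4, 0.2045, 0.4026]
tcp_rot: [-3.136, -0.181, 0.001]
wrist_force: [-0.0, 0.6, 0.1]
width: 0.83
```

>>> play_rows(slide=[[0,0,0],[0,0,0],[0,0,0],[0,0,0],[0,0,0],[0,0,0],[0,0,0],[0,0,0],[0,0,0],[0,0,0],[0,0,0],[0,0,0]], delta_rot=[[0,0,0],[0,0,0],[0,0,0],[0,0,0],[0,0,0],[0,0,0],[0,0,0],[0,0,0],[0,0,0],[0,0,0],[0,0,0],[0,0,0]])

```text
time: 40.48
tool_pos: [0.4, 0.2045, 0.4026]
tcp_rot: [-3.136, -0.181, 0.001]
wrist_force: [-0.1, -1.3, -0.4]
width: 0.828
```

>>> play_rows(slide=[[0,0,0],[0,0,0],[0,0,0],[0,0,0],[0,0,0],[0,0,0],[0,0,0],[0,0,0],[0,0,0],[0,0,0],[0,0,0],[0,0,0]], delta_rot=[[0,0,0],[0,0,0],[0,0,0],[0,0,0],[0,0,0],[0,0,0],[0,0,0],[0,0,0],[0,0,0],[0,0,0],[0,0,0],[0,0,0]])

```text
time: 41.48
tool_pos: [0.4, 0.2045, 0.4026]
tcp_rot: [-3.136, -0.181, 0.001]
wrist_force: [-0.6, 0.3, 0.5]
width: 0.834
```

```bash
python3 - <<'E'
from h import *
st();p=wcam();save(p,'w31');r=blockfit(p);print('block plate',wp(*r[:2]),r[2]-.1157)
C=wcloud(p);hsv=cv2.cvtColor(p['image'],cv2.COLOR_RGB2HSV)
rm=(C[...,2]>.028)&(C[...,2]<.040)&(hsv[...,1]<40)&(C[...,0]>.35)&(C[...,0]<.7)&(C[...,1]>.0)&(C[...,1]<.45)
v,u=np.nonzero(rm);P=np.array([w2w(p,a,b,.034)[:2] for a,b in zip(u,v)])
Q=np.array([wp(*q) for q in P])
m=(Q[:,0]>.12)&(Q[:,1]<.03)&(Q[:,1]>-.12);print('far inner',np.percentile(Q[m,0],[2,98]))
m=(Q[:,1]>.14)&(Q[:,0]<.06)&(Q[:,0]>-.1);print('left inner',np.percentile(Q[m,1],[2,98]))
E
python3 -c "
import cv2;a=cv2.imread('pics/w31.png')[0:80,140:360];cv2.imwrite('pics/w31z.png',cv2.resize(a,None,fx=3.5,fy=3.5,interpolation=cv2.INTER_CUBIC))"
```

```text
t 41.48 pos [0.4    0.2045 0.4026] yaw 0.1154 zax [-0.001  0.    -1.   ] F [-0.6  0.3  0.5] w 0.834 q [ 0.42 -0.23  1.81  0.    1.56  1.87]
block c 596.7 327.3 mean [596.9 326.7] size 46.6 109.8 ang short 0.1175 n 1644 z 0.0467
block plate [0.10652605 0.09428038] 0.0018069147712968248
far inner [0.12889321 0.14619144]
left inner [0.14910839 0.16564277]
```

View pics/w31z.png

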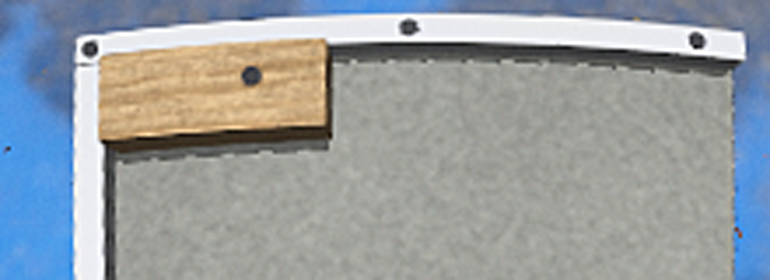

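```bash
python3 -c "
from h import *
print(finish_job());"
```

```text
the job is handed in; nothing more can be done
None
```

The job is handed in: the block is home in its corner and all three pillars stand on their own pads. It took about 41 s of the 210 s allowed. `finish_job` reports no verdict.

**What I did**
- I gripped the block, set it against the left rail, and pushed it flush to the far rail with both fingertips.
- I gripped each pillar by its straps, pressed the keeper back about 15 mm with the bar, lifted it about 31 mm and drew it off forward. The left pillar went to `pad_3`, the middle to `pad_2` and the right to `pad_1`.

**Last checks**

| Check | Measured | Wanted |
|---|---|---|
| Block position, plate frame | x 106.5, y 94.3 mm | x 106.5, y 94 mm |
| Block angle to the plate | 0.002 rad | below 0.03 rad |
| Pillar tops above bench | 174 mm each | 173 mm upright |
| Bail centres from pad centres | within 3 mm | within 14 mm |

- **Robot:** the gripper is clear of everything, and I saw no bystander moved in the final pictures (checked by eye only).
- **Disagreements:** earlier wrist and top pictures put the block 1 to 3 mm differently (for example x 108.1 mm). I took this as camera bias, since contact forces and the picture showed it flush. A rough fit of the green feet, partly hidden by the bails, read up to about 7 mm off the pad centres, still within tolerance.
- **Possible knock:** I saw no sign that the block had been knocked aside by the last look at 41.5 s.

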